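# Lever open a sample case and take out the purple-capped tube

## Robot

A 6-joint arm with a two-finger parallel gripper is mounted at the origin on a cart in front of the work surface, level with it; the furniture and walls round the work are solid. World frame = base frame: x ahead of the robot, y to its left, z up, the work surface at z = 0. Lengths are in m, angles in rad, forces in N, time in s.
With the tool pointing down it reaches from about 0.25 to 0.775 m from the base axis. Payload 4 kg.
Tool frame: the origin (TCP) lies on the centre line of the jaws, within the pads' length; the fingertips stand 25 mm ahead of it and the grasp point (between the pads) lies 6 mm ahead of it; z points along the fingers, y is the line along which they close (so a half turn about z gives the same grasp; the last joint's range is limited). The gripper opens to 94 mm and grips with 3 to 60 N. Pads are 16 mm wide; open, the fingers measure 119 mm over their backs; the gripper's body (75 mm by 177 mm) begins 78 mm behind the grasp point.
Start: joints at [1.182, 0.087, 1.371, -0, 1.684, -0.103], TCP at [0.155, 0.528, 0.231] pointing down, gripper open.
Joint ranges: [-3.1, 3.1], [-0.76, 2.03], [0.27, 2.55], [-1.08, 4.22], [0.17, 2.65], [-2.57, 2.57]. Speed limits (rad/s): [2.79, 2.79, 3.14, 3.14, 3.14, 3.14].

## Interface

Orientations are given as [roll, pitch, yaw] about the fixed x, y, z axes, in that order (R = Rz(yaw) Ry(pitch) Rx(roll)).
In Python, from bench import sensors, optics, ticket gives the robot as it stands.
- The arm moves only by the tool send_rows, never from a script. Its argument "rows" is a list of rows, each a list of 6 numbers: the shift along the world's x, y, z in mm, then the turn, a rotation vector about the world's x, y, z in rad. In form: [[x, y, z, wx, wy, wz], ...]. A call has 1 to 8 rows; each row shifts and turns the commanded pose from where the row before left it; what a row does not reach is not made up. A row lasts 1/12 s, in which the tool goes at most 41.7 mm and 7.16 degrees, less where a joint would pass 70% of its speed; a pose out of reach is approached as far as the arm can. A call is refused whole if a number of a shift passes 41.7 or a number of a turn 0.125, either way. A call with a gripper value outside its range is refused whole. "grip" is the finger opening in mm, from 0 to 94, set as the call begins (left out, the last holds). The fingers move at their own pace and stop on an object; the grip force is fixed at half the most. Time passes only in rows, so rows that do not move let the fingers close. It gives the time, the measured TCP pose, the force, the opening and the grip force at its end, in the units of the state.
- sensors.get_obs(): the state, without advancing time (a new reading comes with each control period).
- optics.snapshot(name): name is "side" or "top" or "wrist"; returns the picture (400x640x3 uint8, red, green, blue); there is no depth.
- optics.camera_model(name): a dict with "vertical_fov" (degrees; the focal length in pixels is half the picture's height over the tangent of half this angle, whatever the lens; pixels are square), "cx", "cy" (the principal point, pixels), "R" (3x3) and "t" (3): a world point X has camera coordinates R X + t. Camera axes: x right, y down, z forward; pixel columns grow to the right and rows downward; lengths in m; the calibration is good to about 2 mm. A picture is of the moment at which its call begins: read the wrist's pose just before it. camera_model takes no time and is no camera call; for the wrist camera it gives the pose at the moment of the call.
- ticket.close_job(): hands the job in; it is judged then, once.
The state is a dict: "time": time; "joint_positions": joint angles; "qvel": joint speeds; "joint_torque": joint torques, N m; "tool_pos": TCP position; "ee_rot": TCP orientation; "wrist_force": force on the tool from outside, world axes, zero at the start; "wrist_torque": the same for the moment, N m; "width": finger opening in m; "finger_force": force on a finger pad.
Only numpy, scipy, OpenCV 4.12 (cv2) and the standard library are available. Lean on these libraries where they do the work, as an engineer would, in place of code of your own. Each camera call takes 0.05 s, during which the arm holds its last target. There are 200 camera calls.

## Task

Pick up the orange-handled flat lever, work its blade into the slot under the front edge of the blue lid and lever the lid up, then swing the lid back with the blade until it stands open by itself, upright or beyond; only the lever may touch the lid. Lay the lever back flat on the green mat, then lift the purple-capped tube out of the case and set it down, without dropping it, lying in the red tray. Leave the orange-capped tube in its place and do not disturb the other things on the bench.

Things in the scene. Friction and masses are not known exactly. Their poses are not given: they have to be found in the camera images.
- case: grey case with a blue lid, fixed, 134 (x) x 180 (y) x 72 mm shut. Origin: centre of its underside; front -x, hinge +x. Walls 6 mm, top (lid's underside) at z = 66 mm; black insert up to z = 34 mm. On it two tubes lie along x at y = +38 and -38 mm, between saddles 6 mm high at |x| = 25 to 37 mm; beside each tube's middle there is room for fingers down to the insert
- slot (a point): middle of the slot in the top of the case's front wall, on its outer face; axes as the case. 50 mm wide (y), 8 mm high: z = 58 to 66 mm of the case. Above it is the lid's underside; its lower side, 6 mm deep, serves as fulcrum. The lid ends flush with the front wall. Behind the slot the case is empty above z = 40 mm for 25 mm either side
- lid_hinge (a point): middle of the lid's hinge line, 134 mm behind the slot (+x of the case) and 66 mm above the bench; the line runs along the case's y
- lid_angle (a joint): lid angle in rad: 0 shut, 1.57 upright, 1.95 the stop leaning back. Stiff hinge (about 0.25 N m, 2 to 3 N at the front edge): the lid stays at any angle it is left
- lid: the blue lid, a flat plate 134 x 180 x 6 mm without a handle. Origin: middle of its hinge edge, underside; when shut it runs to -x of the case
- lever: flat lever, 180 mm along its x, about 90 g. Orange handle x = -90 to +15 mm, 16 mm wide (y), z = 0 to 24 mm; thin steel blade from there to x = +90 mm, 18 mm wide, 2.5 mm thick, at z = 12 mm. Origin: under the middle of its length; z up as it lies on the mat, blade to +x
- lever_grip (a point): place to grip the handle, at x = -20, z = 12 mm of the lever, near its centre of mass; 110 mm behind the blade's tip
- lever_tip (a point): end of the blade, at x = +90, z = 12 mm of the lever
- mat: green mat, fixed, 200 (x) x 110 (y) x 3 mm; origin: centre of its underside. The lever lies on it at the start
- tube_purple: sample tube with a purple cap, 85 mm long, body 12 mm and cap 16 mm thick, lying in either of the two places in the case. Origin: its foot; its z runs along the tube to the cap (to +x of the case)
- purple_mid (a point): middle of the purple-capped tube, on its axis
- tube_orange: sample tube with an orange cap, 107 mm long, body 12 mm and cap 16 mm thick, lying in the other place in the case; stays there. Origin: its foot; z towards the cap
- orange_mid (a point): middle of the orange-capped tube, on its axis
- tray: red open tray, fixed, 150 (x) x 110 (y) x 22 mm, walls and floor 4 mm. Origin: centre of its underside
- label_roll: roll of white labels, 64 mm wide, 30 mm high, a bystander; origin: centre of its underside
- tape_roll: roll of green tape, 52 mm wide, 19 mm high, a bystander; origin: centre of its underside
- marker_black: black marker lying near the front edge, 134 mm long, a bystander; origin: centre of its underside
There are look-alikes about, which are no part of the job. There is more than one size of the tray; the job needs the larger.

How it is judged:
On the way, in this order (a step that is already met when the one before it is completed fails the run):
1. the lever is picked up clear of the mat (height (world z) of lever above 0.025 m and contact force between the fingers and lever above 1 N), for 0.1 s.
2. the lever lifts the lid by more than 0.1 rad (value of joint lid_angle above 0.1 rad and contact force between lever and lid above 0.3 N), for 0.05 s.
3. the lid stands open beyond 1.45 rad (value of joint lid_angle above 1.45 rad), for 0.2 s.
4. the lever lies flat on the mat again, let go (x of lever in the frame of mat between -0.1 and 0.1 m and y of lever in the frame of mat between -0.055 and 0.055 m and z of lever in the frame of mat below 0.015 m and angle between lever's own z axis and vertical below 0.2 rad and contact force between the fingers and lever below 0.1 N), for 0.2 s.
5. the purple-capped tube is down in the tray with the fingers still holding it (x of purple_mid in the frame of tray between -0.071 and 0.071 m and y of purple_mid in the frame of tray between -0.051 and 0.051 m and z of purple_mid in the frame of tray below 0.025 m and contact force between the fingers and tube_purple above 0.5 N), for 0.05 s.
At the end, for the whole second after the job is handed in: Lid open beyond 1.45 rad; lever flat (within 0.2 rad), its origin over the mat; purple-capped tube lying at rest in the tray, its middle inside the walls and under 25 mm high; orange-capped tube's middle within 25 mm of its start (all of step 4 and value of joint lid_angle above 1.45 rad and x of purple_mid in the frame of tray between -0.071 and 0.071 m and y of purple_mid in the frame of tray between -0.051 and 0.051 m and z of purple_mid in the frame of tray below 0.025 m and angle between tube_purple's own z axis and vertical above 1.3 rad and linear speed of tube_purple below 0.03 m/s and contact force between the fingers and tube_purple below 0.1 N and distance of orange_mid from where it was at the start of the episode below 0.025 m); the robot touches nothing.
It fails at once if the robot itself touches the lid (more than 1 N) (contact force between the arm and lid above 1 N).
It fails at once if the fingers touch the lid (more than 1 N) (contact force between the fingers and lid above 1 N).
It fails at once if a bystander (label roll, tape roll, marker) is moved more than 30 mm (distance of any of label_roll, tape_roll, marker_black from where it was at the start of the episode above 0.03 m).
It also fails if it takes over 61 s, if anything falls off the work surface, if the arm or the gripper's body presses on something with over 40 N, if the wrist force passes 120 N, or if a joint passes its speed limit or range.

## Working session

There is one attempt and no reset: what is moved stays moved. The work goes in short steps, Python scripts to look and compute and a tool call to move; the robot and the scene stay as the last step left them, time stands still between calls to the robot, and variables do not carry over. Pictures are saved under pics/ and viewed, at most 10 in all, crops included, and the job is handed in when it is done.

Besides the shell and the picture viewer there is one more tool, called by a JSON object that holds its "fn" and its "kwargs", one argument or row to a line. send_rows: Moves the arm, as the interface text tells. Its arguments: {"type":"object","properties":{"rows":{"type":"array"},"grip":{"type":"number"}},"required":["rows"]}

```bash
mkdir -p pics; ls
python3 - <<'E'
from bench import sensors, optics
import cv2, numpy as np
o=sensors.get_obs();print(o)
for n in ("top","side"):
    m=optics.camera_model(n);print(n,m)
    im=optics.snapshot(n);cv2.imwrite(f"pics/{n}0.png",cv2.cvtColor(im,cv2.COLOR_RGB2BGR))
E
```

```text
pics
{'time': 0.0, 'joint_positions': array([ 1.18189743e+00,  8.79608906e-02,  1.37222610e+00,  1.40384819e-05,
        1.68360218e+00, -1.03094355e-01]), 'qvel': array([ 2.69453394e-04,  1.22185073e-03,  1.06292393e-03,  1.91624720e-04,
       -2.31723286e-04, -9.24274537e-05]), 'joint_torque': array([ 2.27771932e-03, -3.40190077e+01, -3.02425897e+01,  7.17856293e-02,
        3.30553099e-02, -1.24079506e-04]), 'tool_pos': array([0.15487255, 0.52723697, 0.22931519]), 'ee_rot': array([-3.13940923e+00, -2.39926330e-04,  2.85578942e+00]), 'wrist_force': array([-0.66331787, -0.50137436, -0.33955445]), 'wrist_torque': array([-0.02079959, -0.01249776,  0.01257056]), 'finger_force': 0.0, 'width': 0.09419409081281412}
top {'vertical_fov': 46.934890488573274, 'cx': 318.4202883100296, 'cy': 198.66444781897798, 'R': array([[-0.00991788, -0.99992858,  0.00666906],
       [-0.99725319,  0.00940134, -0.07346904],
       [ 0.07340109, -0.0073794 , -0.9972752 ]]), 't': array([-0.1548687 ,  0.52181144,  1.33793001])}
side {'vertical_fov': 54.284796826670835, 'cx': 320.2353412269295, 'cy': 192.73085544353927, 'R': array([[ 0.97506189, -0.2217312 ,  0.00946483],
       [-0.07236365, -0.35795653, -0.93092998],
       [ 0.20980422,  0.90702943, -0.36507505]]), 't': array([-0.53232724,  0.06151297,  1.26947162])}
```

Run:
```python
import cv2
for n in ("top","side"):
    im=cv2.imread(f"pics/{n}0.png");cv2.imwrite(f"pics/{n}0b.png",cv2.resize(im,(800,500),interpolation=cv2.INTER_CUBIC))
```

```text
(no output)
```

View pics/top0b.png

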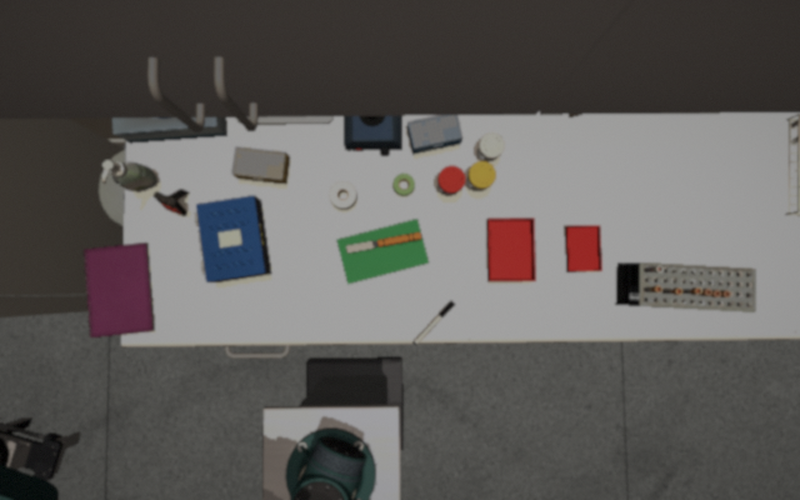

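View pics/side0b.png

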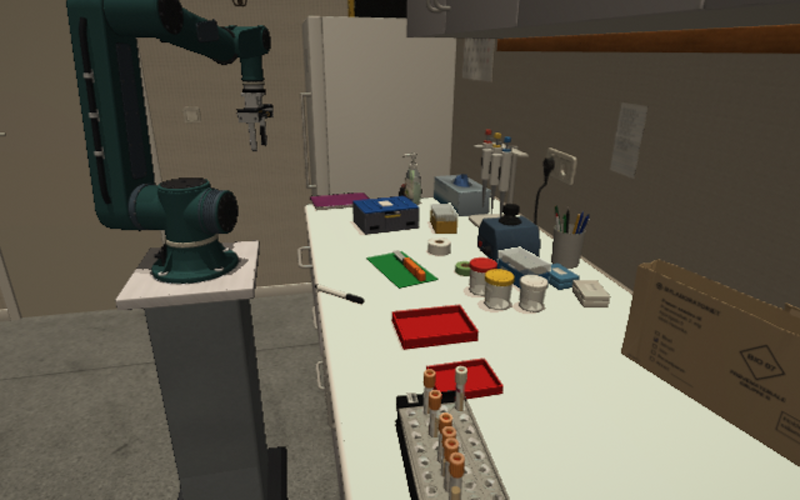

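The top view (800x500) shows the blue-lidded case at (232,240) and the lever on the green mat at (385,242), with its blade to the left (+y) and handle to the right. There are two red trays: the larger at (511,250), which is the one needed, and a smaller one at (583,248). The label roll is at (343,195), the tape at (403,184) and the marker at (433,322). The side view shows the case's dark front marks at (375,225) and (405,222), so the front faces -y.

Next I'll get coarse positions by colour, plus the wrist camera geometry.

```bash
cat > h.py <<'E'
import numpy as np, cv2
from bench import sensors, optics
def f(m): return 200/np.tan(np.radians(m["vertical_fov"])/2)
def ray(m,p):
    d=np.array([(p[0]-m["cx"])/f(m),(p[1]-m["cy"])/f(m),1.]); R=np.array(m["R"]);return -R.T@m["t"],R.T@d
def onz(m,p,z):
    c,d=ray(m,p);return c+d*(z-c[2])/d[2]
def tri(*mp):
    A=np.zeros((3,3));b=np.zeros(3)
    for m,p in mp:
        c,d=ray(m,p);d=d/np.linalg.norm(d);P=np.eye(3)-np.outer(d,d);A+=P;b+=P@c
    x=np.linalg.solve(A,b)
    res=[np.linalg.norm(np.cross(x-ray(m,p)[0],ray(m,p)[1]/np.linalg.norm(ray(m,p)[1]))) for m,p in mp]
    return x,res
def proj(m,X):
    c=np.array(m["R"])@X+m["t"];return m["cx"]+f(m)*c[0]/c[2],m["cy"]+f(m)*c[1]/c[2]
def seg(im,lo,hi):
    h=cv2.cvtColor(im,cv2.COLOR_RGB2HSV);k=cv2.inRange(h,np.array(lo),np.array(hi))
    cs,_=cv2.findContours(k,cv2.RETR_EXTERNAL,cv2.CHAIN_APPROX_NONE)
    return sorted(cs,key=cv2.contourArea,reverse=True)
def save(im,name,box=None,size=None):
    if box: im=im[box[1]:box[3],box[0]:box[2]]
    if size: im=cv2.resize(im,size,interpolation=cv2.INTER_CUBIC)
    cv2.imwrite("pics/"+name,cv2.cvtColor(im,cv2.COLOR_RGB2BGR))
E
python3 - <<'E'
from h import *
np.set_printoptions(precision=4,suppress=True)
im=cv2.cvtColor(cv2.imread("pics/top0.png"),cv2.COLOR_BGR2RGB);m=optics.camera_model("top")
for n,lo,hi,z,k in (("blue",(100,120,40),(125,255,255),.072,1),("green",(50,100,40),(75,255,255),.003,1),("orange",(8,150,120),(20,255,255),.02,2),("red",(0,180,60),(5,255,255),.02,3)):
    for c in seg(im,lo,hi)[:k]:
        r=cv2.minAreaRect(c);b=cv2.boxPoints(r)
        print(n,cv2.contourArea(c),np.array(r[0]),onz(m,r[0],z),"\n",np.array([onz(m,p,z)[:2] for p in b]))
w=optics.camera_model("wrist");print(w, -w["R"].T@w["t"])
E
```

```text
blue 2748.0 [184.8422 190.9523] [0.5419 0.2184 0.072 ] 
 [[0.6205 0.2976]
 [0.638  0.1654]
 [0.464  0.1399]
 [0.4469 0.2709]]
green 1593.5 [305.6844 200.7114] [ 0.5158 -0.122   0.003 ] 
 [[ 0.5421 -0.0158]
 [ 0.5892 -0.2036]
 [ 0.4895 -0.228 ]
 [ 0.443  -0.0411]]
orange 115.0 [318.604 191.072] [ 0.5427 -0.1607  0.02  ] 
 [[ 0.5413 -0.1105]
 [ 0.5583 -0.2085]
 [ 0.5441 -0.2109]
 [ 0.5272 -0.1129]]
red 1564.5 [408.5 199.5] [ 0.5153 -0.4256  0.02  ] 
 [[ 0.5855 -0.3754]
 [ 0.5846 -0.4792]
 [ 0.4456 -0.4754]
 [ 0.4466 -0.3724]]
red 777.0 [466.0453 198.4502] [ 0.5168 -0.5958  0.02  ] 
 [[ 0.5658 -0.5582]
 [ 0.5687 -0.632 ]
 [ 0.468  -0.6333]
 [ 0.4652 -0.5598]]
red 254.5 [361. 144.] [ 0.6821 -0.2882  0.02  ] 
 [[ 0.7094 -0.2618]
 [ 0.709  -0.3154]
 [ 0.6548 -0.3145]
 [ 0.6553 -0.261 ]]
{'vertical_fov': 66.11174738868635, 'cx': 321.0136000660179, 'cy': 202.6290093568955, 'R': array([[ 0.2812,  0.9597, -0.0016],
       [ 0.9254, -0.2707,  0.2651],
       [ 0.254 , -0.076 , -0.9642]]), 't': array([-0.5483, -0.028 ,  0.3898])} [0.0811 0.5482 0.3824]
```

{"fn": "send_rows", "kwargs": {
  "rows": [
    [24,-33,-1,0,0,-0.07],
    [24,-33,-1,0,0,-0.07],
    [24,-33,-1,0,0,-0.07],
    [24,-33,-1,0,0,-0.07],
    [24,-33,-1,0,0,-0.07],
    [24,-33,-1,0,0,-0.07],
    [24,-33,-1,0,0,-0.07],
    [24,-33,-1,0,0,-0.07]
  ]
}}

```text
time: 0.77
tool_pos: [0.3475, 0.2619, 0.2221]
ee_rot: [-3.141, -0.0, 2.293]
wrist_force: [0.3, -0.5, -0.0]
width: 0.0942
finger_force: 0.0
```

{"fn": "send_rows", "kwargs": {
  "rows": [
    [24,-33,-1,0,0,-0.07],
    [24,-33,-1,0,0,-0.07],
    [24,-33,-1,0,0,-0.07],
    [24,-33,-1,0,0,-0.07],
    [24,-33,-1,0,0,-0.07],
    [24,-33,-1,0,0,-0.07],
    [24,-33,-1,0,0,-0.07],
    [24,-33,-1,0,0,-0.07]
  ]
}}

```text
time: 1.43
tool_pos: [0.5396, -0.0022, 0.2139]
ee_rot: [-3.141, -0.0, 1.732]
wrist_force: [-0.3, -0.4, 0.1]
width: 0.0941
finger_force: 0.0
```

Run:
```python
from h import *
import pickle
o=sensors.get_obs();m=optics.camera_model("wrist");im=optics.snapshot("wrist")
print(o["time"],o["tool_pos"],o["ee_rot"],o["joint_positions"],o["qvel"].max())
print(-m["R"].T@m["t"],m["R"])
save(im,"w1.png");pickle.dump((m,im),open("w1.pkl","wb"))
```

```text
1.4333 [ 0.53963046 -0.00220618  0.21392605] [-3.14098562e+00 -3.89668043e-04  1.73194466e+00] [-1.09296728e-01  6.84116523e-02  1.42347547e+00  2.14006061e-04
  1.65039460e+00 -2.70428240e-01] 0.6284784000954203
[0.52736771 0.07270247 0.36692143] [[ 9.86932359e-01  1.61134803e-01 -3.05782450e-04]
 [ 1.55479316e-01 -9.51791353e-01  2.64422772e-01]
 [ 4.23166703e-02 -2.61014933e-01 -9.64406815e-01]]
```

View pics/w1.png

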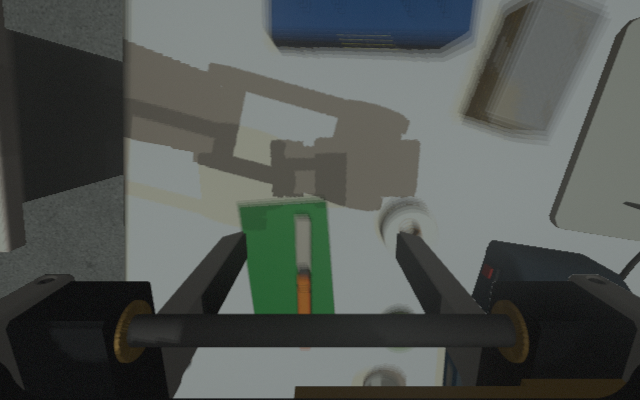

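The wrist view is blurred because the arm was still moving. It shows the case front edge at (275..470, 45), the lever blade at (303,240) and the handle at (304,295). I'll take two settled views from places 180 mm apart.

{"fn": "send_rows", "kwargs": {
  "rows": [
    [-30,-10,-5,0,0,0],
    [-30,-10,-5,0,0,0],
    [-30,-5,0,0,0,0],
    [0,0,0,0,0,0],
    [0,0,0,0,0,0],
    [0,0,0,0,0,0]
  ]
}}

```text
time: 1.98
tool_pos: [0.4495, -0.0251, 0.2047]
ee_rot: [3.14, 0.0, 1.736]
wrist_force: [0.8, -0.6, 0.9]
width: 0.0941
finger_force: 0.0
```

Run:
```python
from h import *
import pickle
o=sensors.get_obs();m=optics.camera_model("wrist");im=optics.snapshot("wrist")
print(o["time"],o["tool_pos"],o["ee_rot"],abs(o["qvel"]).max())
save(im,"w2.png");pickle.dump((m,im),open("w2.pkl","wb"))
```

```text
1.9833 [ 0.44952832 -0.02511389  0.20473326] [3.14029317e+00 1.85523391e-04 1.73602494e+00] 0.023226752840047032
```

{"fn": "send_rows", "kwargs": {
  "rows": [
    [35,0,0,0,0,0],
    [35,0,0,0,0,0],
    [35,0,0,0,0,0],
    [35,0,0,0,0,0],
    [40,0,0,0,0,0],
    [0,0,0,0,0,0],
    [0,0,0,0,0,0],
    [0,0,0,0,0,0]
  ]
}}

```text
time: 2.7
tool_pos: [0.6294, -0.0248, 0.2035]
ee_rot: [-3.14, -0.001, 1.737]
wrist_force: [-0.2, 0.4, 0.5]
width: 0.094
finger_force: 0.0
```

Run:
```python
from h import *
import pickle
o=sensors.get_obs();m=optics.camera_model("wrist");im=optics.snapshot("wrist")
print(o["time"],o["tool_pos"],o["ee_rot"],abs(o["qvel"]).max())
save(im,"w3.png");pickle.dump((m,im),open("w3.pkl","wb"))
a=pickle.load(open("w2.pkl","rb"))[1]
# montage: case front and lever, 2x
def cr(i,x,y,w,h,s): return cv2.resize(i[y:y+h,x:x+w],(w*s,h*s),interpolation=cv2.INTER_CUBIC)
top=np.hstack([a[:300,120:520],im[:300,120:520]])
save(np.vstack([top]),"m1.png")
```

```text
2.7 [ 0.62943178 -0.02481078  0.20348005] [-3.13994280e+00 -5.45897387e-04  1.73663077e+00] 0.0625915492199349
```

View pics/m1.png

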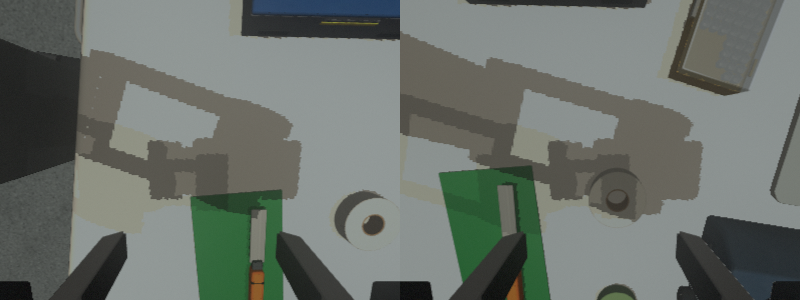

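In w2 (left half) the slot shows as a yellow line from (440,22) to (498,23) and the blade tip is at (378,210). In w3 (right half) the tip is at (226,185). I'll triangulate these, with the lever and mat refined by colour.

Run:
```python
from h import *
import pickle
np.set_printoptions(precision=4,suppress=True)
m2,i2=pickle.load(open("w2.pkl","rb"));m3,i3=pickle.load(open("w3.pkl","rb"))
print("tip",tri((m2,(378.5,209.5)),(m3,(226.5,184.5))))
# green mat corner + blade pixels
for m,i in ((m2,i2),(m3,i3)):
    h=cv2.cvtColor(i,cv2.COLOR_RGB2HSV)
    g=h[:300,120:520]; gm=cv2.inRange(g,np.array((45,120,30)),np.array((80,255,255)))
    ys,xs=np.nonzero(gm);xs=xs+120;print("mat xr",xs.min(),xs.max(),ys.min(), [ (r,xs[ys==r].min(),xs[ys==r].max(),[int(v) for v in np.setdiff1d(np.arange(xs[ys==r].min(),xs[ys==r].max()),xs[ys==r])[[0,-1]]] if len(np.setdiff1d(np.arange(xs[ys==r].min(),xs[ys==r].max()),xs[ys==r])) else 0) for r in (195,200,205,210,215,220,230,240,250,260,270,280)  if (ys==r).any()])
    om=cv2.inRange(h,np.array((5,170,90)),np.array((20,255,255)));ys,xs=np.nonzero(om);k=(ys<300)&(xs>120)&(xs<520);ys,xs=ys[k],xs[k]
    print("orange first row",ys.min(),[(r,xs[ys==r].min(),xs[ys==r].max()) for r in range(ys.min(),ys.max(),6)])
ye=cv2.inRange(cv2.cvtColor(i2,cv2.COLOR_RGB2HSV),np.array((20,100,60)),np.array((35,255,255)));ys,xs=np.nonzero(ye[:40]);print("slot px",xs.min(),xs.max(),ys.min(),ys.max())
for z in (.058,.066): print(z,onz(m2,(440,22.5),z),onz(m2,(498,23),z))
t=optics.camera_model("top");s=optics.camera_model("side")
X=np.array([.551,.153,.066]);print("slot pred top",proj(t,X),"side",proj(s,X),"w2",proj(m2,X))
```

```text
tip (array([ 0.5213, -0.0409,  0.0099]), [np.float64(0.0005183684961697053), np.float64(0.0005183684961697138)])
mat xr 312 402 196 [(200, np.int64(378), np.int64(400), [383, 399]), (205, np.int64(328), np.int64(400), [329, 378]), (210, np.int64(312), np.int64(400), [313, 387]), (215, np.int64(314), np.int64(400), [315, 386]), (220, np.int64(313), np.int64(401), [370, 386]), (230, np.int64(314), np.int64(401), [369, 386]), (240, np.int64(315), np.int64(395), [370, 385]), (250, np.int64(316), np.int64(395), [369, 385]), (260, np.int64(317), np.int64(396), [369, 384]), (270, np.int64(318), np.int64(402), [368, 383]), (280, np.int64(319), np.int64(401), [368, 384])]
orange first row 272 [(272, np.int64(374), np.int64(382)), (278, np.int64(372), np.int64(382)), (284, np.int64(374), np.int64(380)), (290, np.int64(371), np.int64(382)), (296, np.int64(371), np.int64(382))]
mat xr 160 269 170 [(195, np.int64(164), np.int64(254), [217, 253]), (200, np.int64(165), np.int64(255), [218, 254]), (205, np.int64(166), np.int64(255), [218, 237]), (210, np.int64(168), np.int64(255), [219, 238]), (215,
[... 197 characters left out ...]
np.int64(176), np.int64(262), [210, 246]), (260, np.int64(179), np.int64(263), [202, 245]), (270, np.int64(181), np.int64(265), [194, 241]), (280, np.int64(183), np.int64(266), [185, 242])]
orange first row 279 [(279, np.int64(236), np.int64(237)), (285, np.int64(233), np.int64(237)), (291, np.int64(229), np.int64(238)), (297, np.int64(227), np.int64(238))]
slot px 441 624 0 24
0.058 [0.5261 0.1463 0.058 ] [0.5762 0.1543 0.058 ]
0.066 [0.5237 0.1437 0.066 ] [0.5724 0.1515 0.066 ]
slot pred top (np.float64(208.50933873714644), np.float64(187.74453041658032)) side (np.float64(312.8560554886296), np.float64(168.13141274706476)) w2 (np.float64(474.17859078980996), np.float64(16.388026162918692))
```

{"fn": "send_rows", "kwargs": {
  "rows": [
    [-22,-30,-10,0,0,0],
    [-22,-30,-10,0,0,0],
    [-22,-31,-10,0,0,0],
    [-23,-31,-10,0,0,0],
    [0,0,-33,0,0,0.0],
    [0,0,-33,0,0,0],
    [0,0,-20,0,0,0],
    [0,0,0,0,0,0]
  ],
  "grip": 50
}}

```text
time: 3.42
tool_pos: [0.5357, -0.1461, 0.0748]
ee_rot: [-3.135, -0.004, 1.735]
wrist_force: [-0.9, 0.2, -0.5]
width: 0.0506
finger_force: 0.0
```

Run:
```python
from h import *
o=sensors.get_obs();m=optics.camera_model("wrist");im=optics.snapshot("wrist")
print(o["time"],o["tool_pos"],o["ee_rot"],o["width"])
tp=o["tool_pos"];
for z in (.027,.010): print(proj(m,np.array([tp[0],tp[1],z])))
save(im,"w4.png",(120,0,520,400),(600,600))
```

```text
3.4167 [ 0.5357332  -0.14613576  0.07478292] [-3.1350168  -0.00391357  1.73492181] 0.05055740537677231
(np.float64(321.48269272940445), np.float64(231.78204050737887))
(np.float64(321.5895233716397), np.float64(223.77952320092612))
```

View pics/w4.png

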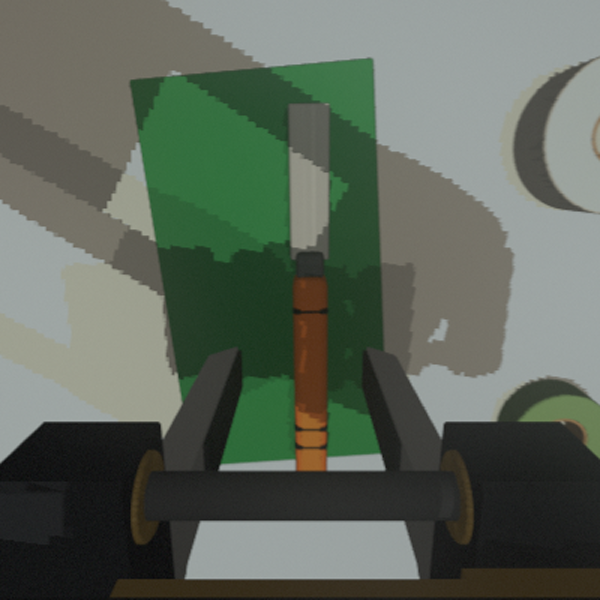

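The lever is centred between the open fingers, with the blade tip at (309,103) in the crop and the axis about 4 px right of the tool axis. I'll lower and close.

Run:
```python
from h import *
m=optics.camera_model("wrist")
for p in ((206+120,69),(207+120,166)): print(onz(m,p,.0162))
```

```text
[ 0.52306769 -0.040733    0.0162    ]
[ 0.53439528 -0.10269502  0.0162    ]
```

{"fn": "send_rows", "kwargs": {
  "rows": [
    [2,0,-14,0,0,0],
    [2,0,-15,0,0,0],
    [0,0,-14,0,0,0],
    [0,0,0,0,0,0],
    [0,0,0,0,0,0],
    [0,0,0,0,0,0]
  ]
}}

```text
time: 3.97
tool_pos: [0.5455, -0.1476, 0.0383]
ee_rot: [3.138, 0.002, 1.736]
wrist_force: [0.8, -0.1, 0.5]
width: 0.0502
finger_force: 0.0
```

{"fn": "send_rows", "kwargs": {
  "rows": [
    [0,0,0,0,0,0],
    [0,0,0,0,0,0],
    [0,0,0,0,0,0],
    [0,0,0,0,0,0],
    [0,0,0,0,0,0]
  ],
  "grip": 0
}}

```text
time: 4.38
tool_pos: [0.5439, -0.1474, 0.0357]
ee_rot: [-3.141, 0.0, 1.736]
wrist_force: [-0.8, -0.1, 0.8]
width: 0.02
finger_force: 0.4
```

{"fn": "send_rows", "kwargs": {
  "rows": [
    [0,0,0,0,0,0],
    [0,0,0,0,0,0],
    [0,0,0,0,0,0],
    [0,0,0,0,0,0]
  ]
}}

```text
time: 4.72
tool_pos: [0.5439, -0.1474, 0.0356]
ee_rot: [-3.141, -0.0, 1.736]
wrist_force: [-1.2, 0.1, 1.6]
width: 0.0155
finger_force: 30.0
```

{"fn": "send_rows", "kwargs": {
  "rows": [
    [0,0,16,0,0,0],
    [0,0,16,0,0,0],
    [5,10,15,0,0,0],
    [5,34,0,0,0,-0.005],
    [5,34,0,0,0,-0.005],
    [5,34,0,0,0,-0.005],
    [5,34,0,0,0,-0.005],
    [5,34,0,0,0,-0.005]
  ]
}}

```text
time: 5.38
tool_pos: [0.5741, 0.0343, 0.0821]
ee_rot: [3.141, -0.0, 1.71]
wrist_force: [-0.3, 1.1, -1.5]
width: 0.0159
finger_force: 30.0
```

{"fn": "send_rows", "kwargs": {
  "rows": [
    [0,0,0,0,0,0],
    [0,0,0,0,0,0],
    [0,0,0,0,0,0]
  ]
}}

```text
time: 5.63
tool_pos: [0.5739, 0.0325, 0.082]
ee_rot: [-3.141, 0.001, 1.711]
wrist_force: [-0.3, -0.3, -2.0]
width: 0.0158
finger_force: 30.0
```

Run:
```python
from h import *
import pickle
o=sensors.get_obs();m=optics.camera_model("wrist");im=optics.snapshot("wrist")
print(o["time"],o["tool_pos"],o["ee_rot"],o["width"])
tp=o["tool_pos"]
c,s=np.cos(o["ee_rot"][2]),np.sin(o["ee_rot"][2])
for z in (.062,): print("tip exp",proj(m,np.array([tp[0]+.109*c,tp[1]+.109*s,z])))
for X in ((.551,.151,.058),(.5263,.147,.058),(.5757,.155,.058),(.551,.151,.072)): print(proj(m,np.array(X)))
sd=optics.snapshot("side");pickle.dump((m,im,optics.camera_model("side"),sd),open("w5.pkl","wb"))
a=cv2.resize(im[0:200,120:520],(800,400),interpolation=cv2.INTER_CUBIC)
ms=optics.camera_model("side");u,v=map(int,proj(ms,np.array([.551,.12,.062])));print(u,v)
b=cv2.resize(sd[v-20:v+20,u-80:u+80],(800,200),interpolation=cv2.INTER_CUBIC)
save(np.vstack([a,b]),"m2.png")
```

```text
5.6333 [0.57386582 0.03245302 0.08197927] [-3.14094178e+00  5.15617063e-04  1.71136994e+00] 0.015781476985702106
tip exp (np.float64(321.2012748062463), np.float64(51.64109248679446))
(np.float64(309.54884749650483), np.float64(28.71250830379796))
(np.float64(261.18229423341296), np.float64(29.75039606646206))
(np.float64(357.99678539640803), np.float64(27.67287412521381))
(np.float64(308.4762278068239), np.float64(20.41156305482511))
314 171
```

View pics/m2.png

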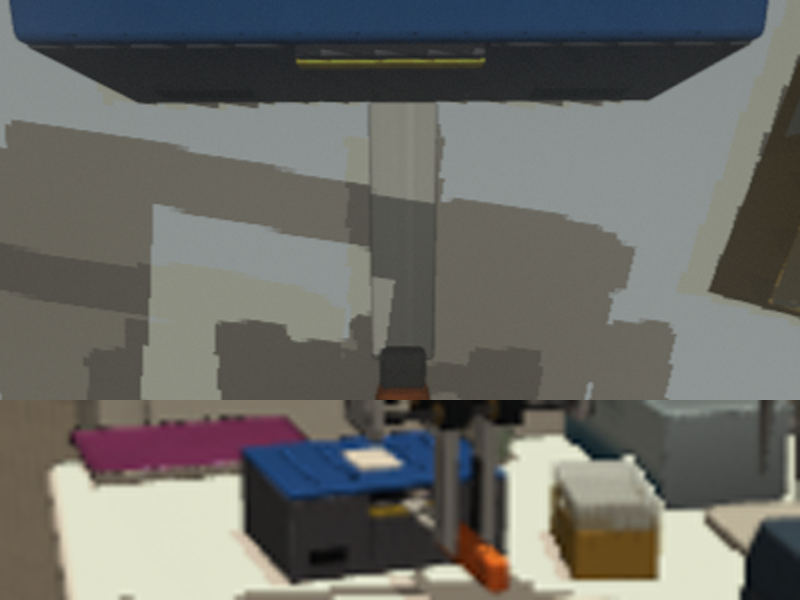

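The wrist view shows the slot as a yellow line from (297,62) to (485,62) in the crop, and the blade above the bench with its centre at x=404 and tip at row 102. The blade is about 3 mm to the right of the slot centre and ~10 mm short of it. The side view agrees in height. I'll insert.

{"fn": "send_rows", "kwargs": {
  "rows": [
    [-4,8,0.5,0,0,0],
    [-1.5,9,0,0,0,0],
    [-1.5,9,0,0,0,0],
    [-1.5,9,0,0,0,0],
    [0,0,0,0,0,0]
  ]
}}

```text
time: 6.15
tool_pos: [0.5651, 0.0697, 0.0831]
ee_rot: [3.141, -0.001, 1.713]
wrist_force: [0.2, 0.3, -0.3]
width: 0.0159
finger_force: 30.0
```

```bash
cat > plan.py <<'E'
import numpy as np
def tcp(st,zt,p): return st-109*np.cos(p)-20.6*np.sin(p), zt-109*np.sin(p)+20.6*np.cos(p)
W=[("in",45,61.9,0,6),("f1",45,67.2,.2,4),("f2",45,76,.4,4)]
for th,p,r in ((.25,.5,94),(.45,.65,94),(.7,.7,94),(.95,.65,94),(1.2,.6,94),(1.45,.5,94),(1.7,.4,94)):
    W.append((f"th{th}",134-r*np.cos(th),66+r*np.sin(th)-1.2,p,0))
a=None
for n,s,z,p,k in W:
    b=np.array([*tcp(s,z,p),p])
    if a is not None:
        d=b-a; print(n,"tcp s,z",b.round(1),"d x,y,z: %.1f %.1f %.1f  w %.3f %.3f"%(-.151*d[0],.9885*d[0],d[1],.9885*d[2],.151*d[2]),"len %.0f"%np.hypot(d[0],d[1]))
    a=b
E
python3 plan.py
```

```text
f1 tcp s,z [-65.9  65.7   0.2] d x,y,z: 0.3 -1.9 -16.8  w 0.198 0.030 len 17
f2 tcp s,z [-63.4  52.5   0.4] d x,y,z: -0.4 2.5 -13.2  w 0.198 0.030 len 13
th0.25 tcp s,z [-62.6  53.9   0.5] d x,y,z: -0.1 0.8 1.3  w 0.099 0.015 len 2
th0.45 tcp s,z [-49.9  56.1   0.6] d x,y,z: -1.9 12.6 2.2  w 0.148 0.023 len 13
th0.7 tcp s,z [-34.5  70.9   0.7] d x,y,z: -2.3 15.2 14.8  w 0.049 0.008 len 21
th0.95 tcp s,z [-19.9  91.7   0.6] d x,y,z: -2.2 14.4 20.8  w -0.049 -0.008 len 25
th1.2 tcp s,z [ -1.7 107.9   0.6] d x,y,z: -2.8 18.1 16.2  w -0.049 -0.008 len 24
th1.45 tcp s,z [ 17.1 123.9   0.5] d x,y,z: -2.8 18.6 16.1  w -0.099 -0.015 len 25
th1.7 tcp s,z [ 37.7 134.5   0.4] d x,y,z: -3.1 20.3 10.6  w -0.099 -0.015 len 23
```

```bash
sed -i 's/("f2",45,76,.4,4)\]/("f2",45,71.4,.3,4),("g",44,81,.3,4)]/; s/for th,p,r in .*:/for th,p,r in ((.25,.35,94),(.45,.45,94),(.7,.55,94),(.95,.6,94),(1.2,.55,94),(1.45,.5,94),(1.7,.4,94)):/' plan.py; python3 plan.py
```

```text
f1 tcp s,z [-65.9  65.7   0.2] d x,y,z: 0.3 -1.9 -16.8  w 0.198 0.030 len 17
f2 tcp s,z [-65.2  58.9   0.3] d x,y,z: -0.1 0.7 -6.9  w 0.099 0.015 len 7
g tcp s,z [-66.2  68.5   0.3] d x,y,z: 0.2 -1.0 9.6  w 0.000 0.000 len 10
th0.25 tcp s,z [-66.5  70.    0.4] d x,y,z: 0.0 -0.3 1.6  w 0.049 0.008 len 2
th0.45 tcp s,z [-57.8  76.8   0.4] d x,y,z: -1.3 8.7 6.8  w 0.099 0.015 len 11
th0.7 tcp s,z [-41.6  85.9   0.6] d x,y,z: -2.4 16.0 9.1  w 0.099 0.015 len 19
th0.95 tcp s,z [-22.3  96.7   0.6] d x,y,z: -2.9 19.1 10.8  w 0.049 0.008 len 22
th1.2 tcp s,z [ -3.8 113.    0.6] d x,y,z: -2.8 18.3 16.3  w -0.049 -0.008 len 25
th1.45 tcp s,z [ 17.1 123.9   0.5] d x,y,z: -3.2 20.7 10.9  w -0.049 -0.008 len 24
th1.7 tcp s,z [ 37.7 134.5   0.4] d x,y,z: -3.1 20.3 10.6  w -0.099 -0.015 len 23
```

{"fn": "send_rows", "kwargs": {
  "rows": [
    [-1.4,9,0,0,0,0],
    [-1.4,9,0,0,0,0],
    [0,0,0,0,0,0],
    [0,0,0,0,0,0]
  ]
}}

```text
time: 6.48
tool_pos: [0.5627, 0.0863, 0.083]
ee_rot: [3.142, 0.0, 1.712]
wrist_force: [0.5, 0.3, -0.8]
width: 0.0158
finger_force: 30.0
```

{"fn": "send_rows", "kwargs": {
  "rows": [
    [0,-0.5,-4.2,0.05,0.007,0],
    [0,-0.5,-4.2,0.05,0.007,0],
    [0,-0.5,-4.2,0.05,0.007,0],
    [0,-0.5,-4.2,0.05,0.008,0],
    [0,0.4,-3.6,0.05,0.008,0],
    [0,0.4,-3.6,0.05,0.008,0],
    [0,0,0,0,0,0]
  ]
}}

```text
time: 7.07
tool_pos: [0.563, 0.0823, 0.058]
ee_rot: [-3.138, -0.303, 1.706]
wrist_force: [-0.2, -3.3, 0.8]
width: 0.0158
finger_force: 30.0
```

{"fn": "send_rows", "kwargs": {
  "rows": [
    [0,0.2,3.5,0,0,0],
    [0,0,3.5,0,0,0],
    [0,0,3.5,0,0,0],
    [0,0.5,3,0.02,0.003,0],
    [0,0,2,0.03,0.005,0],
    [0,0,0,0,0,0]
  ]
}}

```text
time: 7.57
tool_pos: [0.5629, 0.0854, 0.0751]
ee_rot: [-3.138, -0.356, 1.71]
wrist_force: [0.3, 0.5, -1.8]
width: 0.0154
finger_force: 30.0
```

Run:
```python
from h import *
import pickle
o=sensors.get_obs();m=optics.camera_model("wrist");im=optics.snapshot("wrist")
print(o["time"],o["tool_pos"],o["ee_rot"],o["wrist_torque"])
sd=optics.snapshot("side")
a=cv2.resize(im[0:250,120:520],(640,400),interpolation=cv2.INTER_CUBIC)
b=cv2.resize(sd[141:211,250:410],(640,280),interpolation=cv2.INTER_CUBIC)[:200]
b=cv2.resize(sd[130:190,234:394],(534,200),interpolation=cv2.INTER_CUBIC)
c=np.zeros((600,640,3),np.uint8);c[:400]=a;c[400:,:534]=b
save(c,"m3.png")
```

```text
7.5667 [0.56288038 0.0854373  0.07514701] [-3.13834935 -0.35551166  1.71005585] [-0.52611729  0.00592191 -0.00271341]
```

View pics/m3.png

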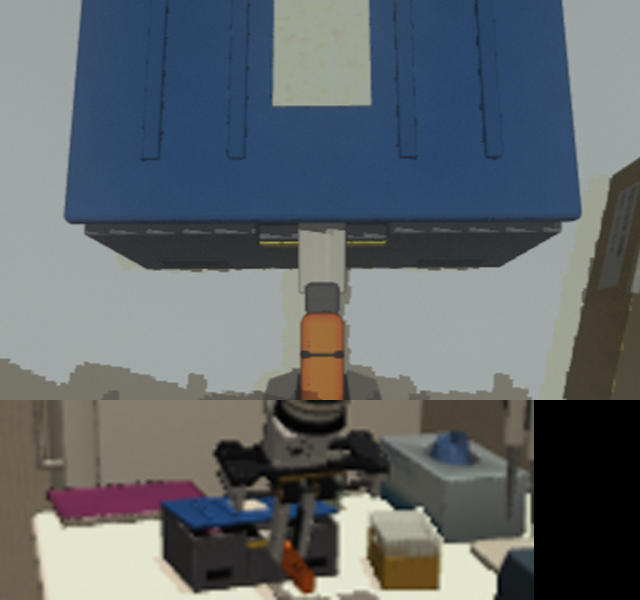

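The lid is rising: its front edge at row 220 of the crop stands clear of the case rim at row 225 and is wider, with the blade under it at x=322. I'll go on following the plan.

{"fn": "send_rows", "kwargs": {
  "rows": [
    [-0.6,4,1,0.046,0.007,0],
    [-0.6,4,1,0.046,0.007,0],
    [-0.6,4,2.3,0.025,0.004,0],
    [-0.6,4,2.3,0.025,0.004,0],
    [-0.6,4,2.3,0.025,0.004,0],
    [-0.6,4,2.3,0.025,0.004,0],
    [0,0,0,0,0,0]
  ]
}}

```text
time: 8.25
tool_pos: [0.5591, 0.11, 0.086]
ee_rot: [-3.134, -0.551, 1.708]
wrist_force: [0.7, 0.5, -4.2]
width: 0.0158
finger_force: 30.0
```

```bash
cat > lid.py <<'E'
from h import *
o=sensors.get_obs();m=optics.camera_model("wrist");im=optics.snapshot("wrist")
print(o["time"],o["tool_pos"],o["ee_rot"])
k=cv2.inRange(cv2.cvtColor(im,cv2.COLOR_RGB2HSV),np.array((100,130,30)),np.array((125,255,255)))
ys,xs=np.nonzero(k);print("blue bottom row",ys.max() if len(ys) else None, len(ys), xs.min() if len(xs) else 0, xs.max() if len(xs) else 0)
s0=np.array([.551,.1505,0]);d=np.array([-.151,.9885,0])
for th in np.arange(.2,1.9,.1):
    r=134.
    s,z=.134-.134*np.cos(th)-.006*np.sin(th)*0,.066+.134*np.sin(th)
    print("%.1f"%th,np.round(proj(m,s0+d*s+[0,0,z])),end="; ")
g=im[:, :]
save(g,"lid.png")
E
python3 lid.py
```

```text
8.25 [0.55906145 0.109963   0.08599113] [-3.13398171 -0.55091455  1.70810259]
blue bottom row 190 33069 178 467
0.2 [317. 181.]; 0.3 [317. 167.]; 0.4 [316. 149.]; 0.5 [315. 125.]; 0.6 [315.  97.]; 0.7 [314.  64.]; 0.8 [313.  26.]; 0.9 [312. -16.]; 1.0 [312. -61.]; 1.1 [ 311. -107.]; 1.2 [ 310. -152.]; 1.3 [ 310. -194.]; 1.4 [ 309. -231.]; 1.5 [ 309. -261.]; 1.6 [ 309. -282.]; 1.7 [ 309. -296.]; 1.8 [ 310. -302.];
```

```bash
cat > lid.py <<'E'
from h import *
from scipy.spatial.transform import Rotation as Ro
import sys
S0=np.array([.551,.1505,0]);D=np.array([-.151,.9885,0])
def theta(m,row):
    t=np.arange(0,1.95,.005)
    v=[proj(m,S0+D*(.134-.134*np.cos(a))+np.array([0,0,.066+.134*np.sin(a)]))[1] for a in t]
    return t[np.argmin(abs(np.array(v)-row))]
def leverpitch(o,im):
    h=cv2.cvtColor(im,cv2.COLOR_RGB2HSV)
    om=cv2.inRange(h,np.array((5,150,60)),np.array((20,255,255)));om[:, :250]=0;om[:,390:]=0;om[320:]=0
    ys,xs=np.nonzero(om);return ys.min(),[(r,int(np.ptp(xs[ys==r]))+1) for r in range(ys.min()+4,ys.min()+60,10) if (ys==r).any()]
if __name__=="__main__":
    o=sensors.get_obs();m=optics.camera_model("wrist");im=optics.snapshot("wrist")
    print(o["time"],o["tool_pos"],o["ee_rot"],o["wrist_torque"])
    k=cv2.inRange(cv2.cvtColor(im,cv2.COLOR_RGB2HSV),np.array((100,130,30)),np.array((125,255,255)))
    ys,xs=np.nonzero(k);print("blue bottom",ys.max(),"theta",theta(m,ys.max()),"orange",leverpitch(o,im))
    cv2.imwrite("pics/lid_%s.png"%int(o["time"]*100),im[:,:,::-1])
E
python3 lid.py
python3 - <<'E'
from lid import *
o=sensors.get_obs();m=optics.camera_model("wrist")
Rt=Ro.from_euler("xyz",o["ee_rot"]).as_matrix()
Rc=m["R"]@Rt; C=Rt.T@(-m["R"].T@m["t"]-o["tool_pos"]);print("cam in tool",C)
Rp=Ro.from_euler("xyz",[-3.13835,-.35551,1.71006]).as_matrix();R=Rc@Rp.T;c=np.array([.56288,.08544,.07515])+Rp@C
mp=dict(m,R=R,t=-R@c);print("m3 theta",theta(mp,137.5))
import pickle
m5,i5=pickle.load(open("w5.pkl","rb"))[:2];print("before",leverpitch(o,i5))
i=cv2.imread("pics/lid.png")[:,:,::-1];print("prev",leverpitch(o,i))
a=cv2.resize(i[100:320,200:440],(480,440),interpolation=cv2.INTER_CUBIC);b=cv2.resize(i5[0:220,200:440],(320,293),interpolation=cv2.INTER_CUBIC)
c=np.zeros((440,800,3),np.uint8);c[:,:480]=a;c[:293,480:]=b;save(c,"m4.png")
E
```

```text
8.3 [0.55909039 0.10994425 0.0860159 ] [-3.13417438 -0.55018811  1.7083015 ] [-0.67410343 -0.08801566 -0.0483855 ]
blue bottom 190 theta 0.125 orange (np.int64(202), [(206, 25), (216, 25), (226, 21), (236, 25), (246, 25), (256, 25)])
cam in tool [ 7.55042540e-02 -1.42270352e-04 -1.53748249e-01]
m3 theta 0.125
before (np.int64(195), [(199, 25), (209, 25), (219, 20), (229, 25), (239, 26), (249, 25)])
prev (np.int64(202), [(206, 25), (216, 25), (226, 21), (236, 25), (246, 25), (256, 25)])
```

View pics/m4.png

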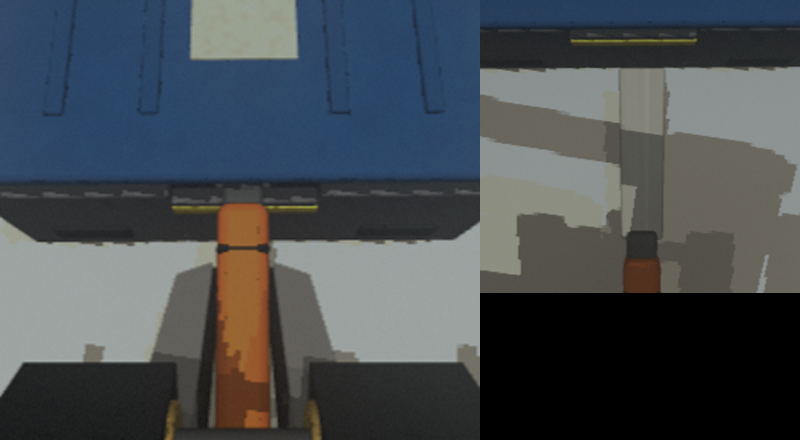

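The right half of the last view is the old picture before insertion. The left half shows the lid only slightly open (computed 0.125 rad), with the ferrule at the slot around (243,195). So the lever has tilted in the grip and slid deep, which makes too long a moment on the grip. I'll back the blade out, measure how it sits, and push again nearer the lid's front edge.

{"fn": "send_rows", "kwargs": {
  "rows": [
    [0,0,-3,0,0,0],
    [1.8,-12,-1,0,0,0],
    [2.4,-16,0,0,0,0],
    [2.4,-16,0,0,0,0],
    [2.4,-16,0,0,0,0],
    [2.4,-16,0,0,0,0],
    [0,0,0,0,0,0],
    [0,0,0,0,0,0]
  ]
}}

```text
time: 9.02
tool_pos: [0.571, 0.032, 0.0818]
ee_rot: [-3.134, -0.549, 1.706]
wrist_force: [0.7, -0.8, -1.1]
width: 0.0159
finger_force: 30.0
```

```bash
python3 lid.py
python3 - <<'E'
from h import *
import pickle
o=sensors.get_obs();m=optics.camera_model("wrist");im=optics.snapshot("wrist");ms=optics.camera_model("side");sd=optics.snapshot("side")
pickle.dump((o,m,im,ms,sd),open("p6.pkl","wb"));print(o["joint_positions"],o["wrist_force"])
a=cv2.resize(im[60:300,220:420],(500,600),interpolation=cv2.INTER_CUBIC)
b=cv2.resize(sd[140:200,282:342],(300,300),interpolation=cv2.INTER_CUBIC)
c=np.zeros((600,800,3),np.uint8);c[:,:500]=a;c[:300,500:]=b
i=cv2.cvtColor(cv2.imread("pics/lid.png"),cv2.COLOR_BGR2RGB)
save(c,"m5.png")
E
```

```text
9.0167 [0.57101463 0.03204519 0.08180251] [-3.13448962 -0.54872943  1.70637269] [-0.43551893 -0.01221467  0.00849532]
blue bottom 77 theta 0.1 orange (np.int64(202), [(206, 23), (216, 23), (226, 19), (236, 25), (246, 24), (256, 25)])
[-0.31563372  0.33457926  1.4774682   0.48511227  1.59488042 -0.50822839] [-0.83778768  0.25525169 -0.62568871]
```

View pics/m5.png

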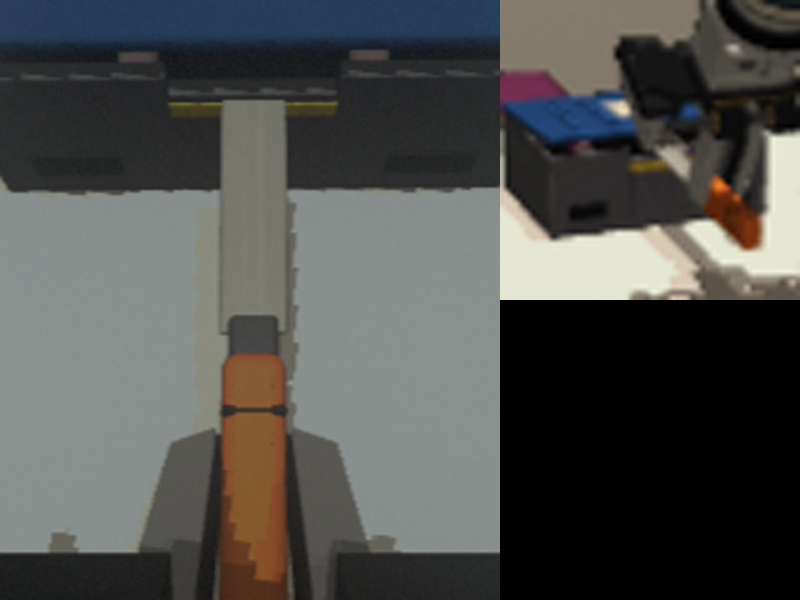

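The lid stays a little open. The wrist crop shows the blade tip at (254,100), which is full-image (322,100), and the blade tilts about 0.4 rad tip-down relative to the tool. I'll recompute the path with this tip offset and push near the lid's front edge.

```bash
cat > plan2.py <<'E'
import numpy as np,sys
X,Z=86.5,60.
def tcp(st,zt,p): return np.array([st-X*np.cos(p)-Z*np.sin(p), zt-X*np.sin(p)+Z*np.cos(p),p])
r=120
W=[("in",14,70,.55)]+[(f"th{t}",134-r*np.cos(t),66+r*np.sin(t)-1,p) for t,p in ((.2,.6),(.4,.7),(.6,.8),(.85,.8),(1.1,.75),(1.35,.7),(1.6,.6),(1.75,.55))]
a=np.array([-120.1,81.8,.549])
for n,s,z,p in W:
    b=tcp(s,z,p);d=b-a;print(n,b.round(2),"xyz %.1f %.1f %.1f w %.3f %.3f len %.0f"%(-.151*d[0],.9885*d[0],d[1],.9885*d[2],.151*d[2],np.hypot(*d[:2])));a=b
E
python3 plan2.py
```

```text
in [-91.1   75.94   0.55] xyz -4.4 28.7 -5.9 w 0.001 0.000 len 30
th0.2 [-88.88  89.52   0.6 ] xyz -0.3 2.2 13.6 w 0.049 0.008 len 14
th0.4 [-81.34 101.9    0.7 ] xyz -1.1 7.5 12.4 w 0.099 0.015 len 14
th0.6 [-68.35 112.51   0.8 ] xyz -2.0 12.8 10.6 w 0.099 0.015 len 17
th0.85 [-48.5 134.9   0.8] xyz -3.0 19.6 22.4 w 0.000 0.000 len 30
th1.1 [-24.62 156.88   0.75] xyz -3.6 23.6 22.0 w -0.049 -0.008 len 32
th1.35 [  2.91 172.25   0.7 ] xyz -4.2 27.2 15.4 w -0.049 -0.008 len 32
th1.6 [ 32.23 185.63   0.6 ] xyz -4.4 29.0 13.4 w -0.099 -0.015 len 32
th1.75 [ 50.28 189.02   0.55] xyz -2.7 17.8 3.4 w -0.049 -0.008 len 18
```

{"fn": "send_rows", "kwargs": {
  "rows": [
    [0,0,-6,0,0,0],
    [-1.2,8,0,0,0,0],
    [-1.2,8,0,0,0,0],
    [-1.2,8,0,0,0,0],
    [-0.8,5,0,0,0,0],
    [0,0,0,0,0,0]
  ]
}}

```text
time: 9.67
tool_pos: [0.5654, 0.0641, 0.0757]
ee_rot: [-3.133, -0.55, 1.71]
wrist_force: [1.1, 0.2, -1.3]
width: 0.0158
finger_force: 30.0
```

{"fn": "send_rows", "kwargs": {
  "rows": [
    [0,-1,5,0.016,0.002,0],
    [0,0,5,0.016,0.003,0],
    [0,0.5,5,0.016,0.003,0],
    [-0.3,2,4,0.025,0.004,0],
    [-0.3,2,4,0.025,0.004,0],
    [-0.3,2,4,0.025,0.004,0],
    [0,0,0,0,0,0]
  ]
}}

```text
time: 10.25
tool_pos: [0.5655, 0.0672, 0.1027]
ee_rot: [-3.13, -0.675, 1.704]
wrist_force: [-0.7, -1.0, -2.6]
width: 0.0156
finger_force: 30.0
```

```bash
python3 lid.py
```

```text
10.25 [0.56549958 0.06715187 0.10271207] [-3.13002264 -0.67479676  1.70439524] [-0.90288408 -0.07482749  0.05195389]
blue bottom 151 theta 0.105 orange (np.int64(214), [(218, 23), (228, 23), (238, 24), (248, 24), (258, 24), (268, 24)])
```

```bash
cat > lev.py <<'E'
from lid import *
from scipy.optimize import least_squares
def obs():
    o=sensors.get_obs();mw=optics.camera_model("wrist");w=optics.snapshot("wrist");ms=optics.camera_model("side");s=optics.snapshot("side")
    return o,mw,w,ms,s
def sidemask(o,ms,s):
    h=cv2.cvtColor(s,cv2.COLOR_RGB2HSV);k=cv2.inRange(h,np.array((4,140,70)),np.array((20,255,255)))
    u,v=proj(ms,o["tool_pos"]);z=np.zeros_like(k);u,v=int(u),int(v);z[v-45:v+45,u-40:u+40]=k[v-45:v+45,u-40:u+40];return z
def hull(ms,o,x0,z0,pl):
    # handle box; lever frame: grip x offset. x0,z0: lever point (x=-20,z=12) in tool x,z (mm); pl lever pitch rel tool (down +)
    Rt=Ro.from_euler("xyz",o["ee_rot"]).as_matrix();P=[]
    c,s=np.cos(pl),np.sin(pl)
    for lx in (-70,35):
        for ly in (-8,8):
            for lz in (-12,12):
                tx=x0+lx*c+lz*s; tz=z0+lx*s-lz*c
                P.append(o["tool_pos"]+Rt@(np.array([tx,ly,tz])/1000))
    q=np.array([proj(ms,p) for p in P],np.float32);return cv2.convexHull(q)
def iou(ms,o,mask,*a):
    z=np.zeros(mask.shape,np.uint8);cv2.fillConvexPoly(z,np.round(hull(ms,o,*a)*16).astype(np.int32),255,shift=4)
    return (z&mask>0).sum()/max(1,((z|mask)>0).sum())
if __name__=="__main__":
    import pickle
    for f in ("w5.pkl",None):
        if f:
            m,im,ms,s=pickle.load(open(f,"rb"));o=dict(tool_pos=np.array([.57387,.03245,.08198]),ee_rot=np.array([-3.14094,.0005,1.71137]))
        else: o,m,im,ms,s=obs();pickle.dump((o,m,im,ms,s),open("p7.pkl","wb"))
        k=sidemask(o,ms,s);ys,xs=np.nonzero(k);print("mask",len(ys),xs.min(),xs.max(),ys.min(),ys.max())
        best=sorted(((iou(ms,o,k,x,z,p),x,z,round(p,2)) for x in range(-30,16,5) for z in range(8,40,4) for p in np.arange(-.6,1.21,.1)),reverse=True)[:6];print(best)
        g=cv2.cvtColor(im,cv2.COLOR_RGB2GRAY).astype(float)
        gx=abs(cv2.Sobel(g,cv2.CV_64F,1,0,ksize=3))
        print([(r,int(275+gx[r,275:321].argmax()),int(325+gx[r,325:371].argmax())) for r in range(60,240,12)])
E
python3 lev.py
```

```text
mask 277 321 364 147 193
[(np.float64(0.22443181818181818), 5, 28, np.float64(0.1)), (np.float64(0.22443181818181818), 0, 24, np.float64(0.1)), (np.float64(0.22253521126760564), -5, 24, np.float64(0.1)), (np.float64(0.22253521126760564), -10, 24, np.float64(0.1)), (np.float64(0.22253521126760564), -15, 24, np.float64(0.1)), (np.float64(0.2222222222222222), 10, 28, np.float64(0.1))]
[(60, 303, 339), (72, 304, 342), (84, 304, 340), (96, 305, 341), (108, 293, 338), (120, 294, 338), (132, 305, 338), (144, 316, 337), (156, 314, 337), (168, 313, 337), (180, 309, 333), (192, 309, 333), (204, 307, 335), (216, 307, 335), (228, 307, 335)]
mask 226 317 360 168 193
[(np.float64(0.3237410071942446), -15, 24, np.float64(0.8)), (np.float64(0.3225806451612903), -20, 16, np.float64(0.8)), (np.float64(0.31690140845070425), -10, 28, np.float64(0.8)), (np.float64(0.3157894736842105), -15, 20, np.float64(0.8)), (np.float64(0.3157894736842105), -25, 12, np.float64(0.8)), (np.float64(0.3146853146853147), -20, 16, np.float64(0.7))]
[(60, 289, 328), (72, 300, 342), (84, 300, 342), (96, 299, 343), (108, 288, 357), (120, 286, 355), (132, 283, 360), (144, 320, 352), (156, 309, 333), (168, 309, 333), (180, 309, 333), (192, 308, 333), (204, 311, 331), (216, 310, 338), (228, 308, 339)]
```

```bash
cat >> lev.py <<'E'
def fit(o,mw,w,ms,s,tiprow=None):
    h=cv2.cvtColor(s,cv2.COLOR_RGB2HSV);k=cv2.inRange(h,np.array((4,185,90)),np.array((16,255,255)))
    u,v=proj(ms,o["tool_pos"]);z=np.zeros_like(k);u,v=int(u),int(v);z[v-45:v+60,u-45:u+45]=k[v-45:v+60,u-45:u+45]
    n,l,st,_=cv2.connectedComponentsWithStats(z);j=1+st[1:,4].argmax();k=(l==j).astype(np.uint8)*255
    print("side comp",st[j])
    orow=leverpitch(o,w)[0]
    def row(x,zz,p): # handle front top edge in wrist row
        c,sn=np.cos(p),np.sin(p);P=o["tool_pos"]+Ro.from_euler("xyz",o["ee_rot"]).as_matrix()@(np.array([x+35*c+12*sn,0,zz+35*sn-12*c])/1000);return proj(mw,P)[1]
    res=[(iou(ms,o,k,x,zz,p),x,zz,round(p,2),round(row(x,zz,p))) for x in range(-30,13,3) for zz in range(8,44,3) for p in np.arange(-.3,1.3,.1) if abs(row(x,zz,p)-orow)<4]
    for r in sorted(res,reverse=True)[:6]: print([round(float(q),2) for q in r])
E
python3 - <<'E'
from lev import *
import pickle
fit(*pickle.load(open("p6.pkl","rb")));fit(*pickle.load(open("p7.pkl","rb")))
E
```

```text
side comp [324 175   6   9  28]
[0.22, -9.0, 17.0, 0.9, 204.0]
[0.22, -6.0, 26.0, 1.0, 198.0]
[0.22, -9.0, 23.0, 0.9, 202.0]
[0.22, -6.0, 20.0, 0.9, 198.0]
[0.21, -6.0, 17.0, 0.9, 200.0]
[0.21, -9.0, 20.0, 0.9, 203.0]
side comp [319 168  12  11  63]
[0.45, -18.0, 17.0, 0.8, 216.0]
[0.45, -18.0, 14.0, 0.8, 217.0]
[0.44, -18.0, 20.0, 0.9, 216.0]
[0.44, -15.0, 14.0, 0.8, 213.0]
[0.44, -18.0, 17.0, 0.9, 217.0]
[0.44, -18.0, 20.0, 0.8, 215.0]
```

Run:
```python
from lev import *
import pickle
for f in ("w5","p6","p7"):
    d=pickle.load(open(f+".pkl","rb"));im=d[1] if f=="w5" else d[2]
    g=cv2.cvtColor(im,cv2.COLOR_RGB2GRAY).astype(float);h=cv2.cvtColor(im,cv2.COLOR_RGB2HSV)
    gx=abs(cv2.Sobel(cv2.GaussianBlur(g,(1,5),0),cv2.CV_64F,1,0,ksize=3))
    print(f,"".join("%d:%d/%d "%(r,g[r,318:326].mean(),h[r,318:326,1].mean()) for r in range(140 if f!="w5" else 40,222,3)))
    print([(r,int(295+gx[r,295:319].argmax()),int(325+gx[r,325:350].argmax())) for r in range(60,200,8)])
```

```text
w5 40:40/15 43:41/13 46:41/11 49:42/9 52:127/18 55:128/18 58:128/19 61:129/19 64:129/19 67:129/19 70:129/19 73:129/19 76:129/19 79:130/20 82:130/19 85:130/19 88:129/20 91:130/19 94:130/19 97:130/20 100:87/18 103:84/17 106:84/18 109:84/18 112:84/18 115:83/17 118:82/18 121:83/19 124:83/19 127:83/19 130:82/18 133:83/19 136:82/18 139:82/18 142:82/19 145:82/18 148:82/22 151:81/20 154:81/22 157:81/21 160:81/21 163:81/22 166:80/20 169:80/20 172:80/22 175:43/16 178:47/14 181:47/13 184:46/14 187:46/11 190:46/11 193:44/51 196:54/151 199:64/165 202:57/156 205:57/158 208:56/160 211:56/161 214:56/161 217:56/163 220:56/161 
[(60, 303, 339), (68, 304, 337), (76, 304, 341), (84, 304, 340), (92, 306, 341), (100, 306, 340), (108, 304, 338), (116, 304, 338), (124, 304, 338), (132, 305, 338), (140, 304, 337), (148, 316, 337), (156, 314, 337), (164, 313, 337), (172, 312, 337), (180, 309, 333), (188, 309, 332), (196, 308, 334)]
p6 140:119/20 143:119/20 146:119/21 149:119/21 152:120/20 155:120/19 158:121/19 161:121/20 164:121/20 167:121/20 170:121/19 173:122/20 176:122/19 179:122/20 182:122/20 185:123/20 1
[... 328 characters left out ...]
307, 338), (164, 307, 337), (172, 307, 338), (180, 307, 337), (188, 311, 331), (196, 311, 331)]
p7 140:59/144 143:59/146 146:60/145 149:51/136 152:41/75 155:117/19 158:117/19 161:117/20 164:117/20 167:118/20 170:117/20 173:118/19 176:118/20 179:118/19 182:119/20 185:118/20 188:118/20 191:118/20 194:119/20 197:118/21 200:119/21 203:63/7 206:64/5 209:65/7 212:66/5 215:93/168 218:99/164 221:99/166 
[(60, 301, 341), (68, 300, 342), (76, 300, 342), (84, 300, 342), (92, 299, 343), (100, 299, 343), (108, 299, 345), (116, 296, 334), (124, 303, 334), (132, 314, 326), (140, 301, 326), (148, 311, 342), (156, 309, 333), (164, 309, 333), (172, 309, 333), (180, 309, 333), (188, 308, 333), (196, 308, 333)]
```

The lever turns and slides in the grip (about 0.7 rad tip-down by the ferrule and orange rows), because the lid's load acts too far from the fingers. I'll back out, lay it on the mat, and regrip it nearer the blade with the hand tilted back. Then I'll lift the lid fork-style with the load close to the fingers.

{"fn": "send_rows", "kwargs": {
  "rows": [
    [0,0,-3,0,0,0],
    [2,-14,0,0,0,0],
    [2,-14,0,0,0,0],
    [2,-14,0,0,0,0],
    [-5.8,-33.8,-8,0,0,0],
    [-5.8,-33.8,-8,0,0,0],
    [-5.8,-33.8,-8,0,0,0],
    [-5.8,-33.8,-8,0,0,0]
  ]
}}

```text
time: 11.07
tool_pos: [0.5479, -0.1124, 0.0677]
ee_rot: [-3.132, -0.673, 1.706]
wrist_force: [0.2, -0.2, -1.4]
width: 0.0154
finger_force: 30.0
```

{"fn": "send_rows", "kwargs": {
  "rows": [
    [-5.8,-33.8,-8,0,0,0],
    [0,0,0,0,0,0],
    [0,0,0,0,0,0]
  ]
}}

```text
time: 11.32
tool_pos: [0.5421, -0.1464, 0.0591]
ee_rot: [-3.13, -0.674, 1.701]
wrist_force: [-0.4, 0.7, -0.3]
width: 0.0158
finger_force: 30.0
```

```bash
cat > st.py <<'E'
from lev import *
import pickle,sys
o,mw,w,ms,s=obs();pickle.dump((o,mw,w,ms,s),open(sys.argv[1]+".pkl","wb"))
print(o["time"],o["tool_pos"],o["ee_rot"],o["wrist_force"],o["wrist_torque"])
g=cv2.cvtColor(w,cv2.COLOR_RGB2GRAY).astype(float);h=cv2.cvtColor(w,cv2.COLOR_RGB2HSV)
print("".join("%d:%d/%d "%(r,g[r,318:326].mean(),h[r,318:326,1].mean()) for r in range(80,240,3)))
gx=abs(cv2.Sobel(cv2.GaussianBlur(g,(1,5),0),cv2.CV_64F,1,0,ksize=3))
print([(r,int(295+gx[r,295:319].argmax()),int(325+gx[r,325:350].argmax())) for r in range(90,240,8)])
E
python3 st.py p8
```

```text
11.3167 [ 0.54207049 -0.14640097  0.05908265] [-3.12999897 -0.67374727  1.70095056] [-0.4096402   0.73772272 -0.34041347] [-0.41915564 -0.04957351 -0.04256068]
80:124/12 83:124/12 86:124/11 89:125/12 92:124/11 95:124/12 98:124/12 101:124/12 104:124/12 107:124/12 110:124/12 113:125/12 116:125/12 119:124/12 122:124/12 125:124/12 128:124/12 131:102/19 134:102/21 137:102/20 140:102/20 143:102/19 146:101/20 149:101/21 152:101/22 155:101/20 158:101/21 161:102/21 164:101/21 167:101/21 170:101/22 173:101/20 176:101/22 179:101/22 182:101/22 185:101/22 188:101/21 191:101/21 194:101/22 197:100/20 200:101/22 203:53/20 206:53/14 209:53/18 212:54/15 215:78/176 218:83/175 221:83/176 224:83/173 227:83/176 230:82/176 233:35/46 236:83/177 239:83/177 
[(90, 300, 329), (98, 317, 340), (106, 295, 341), (114, 311, 345), (122, 295, 340), (130, 309, 346), (138, 310, 347), (146, 309, 348), (154, 309, 333), (162, 309, 333), (170, 309, 333), (178, 309, 333), (186, 309, 333), (194, 308, 333), (202, 308, 333), (210, 311, 337), (218, 310, 332), (226, 310, 332), (234, 306, 336)]
```

{"fn": "send_rows", "kwargs": {
  "rows": [
    [0,-1,-8,0.06,0.009,0],
    [0,-1,-8,0.06,0.009,0],
    [0,0,-6,0,0,0],
    [0,0,-3,0,0,0],
    [0,0,0,0,0,0],
    [0,0,0,0,0,0]
  ]
}}

```text
time: 11.92
tool_pos: [0.5422, -0.1444, 0.0361]
ee_rot: [-3.128, -0.794, 1.707]
wrist_force: [-2.1, -0.7, 3.6]
width: 0.0159
finger_force: 30.0
```

{"fn": "send_rows", "kwargs": {
  "rows": [
    [0,0,-2,0,0,0],
    [0,0,0,0,0,0]
  ]
}}

```text
time: 12.08
tool_pos: [0.5422, -0.1445, 0.036]
ee_rot: [-3.13, -0.795, 1.709]
wrist_force: [-4.1, -2.0, 10.7]
width: 0.0156
finger_force: 30.0
```

{"fn": "send_rows", "kwargs": {
  "rows": [
    [0,0,-2,0,0,0],
    [0,0,0,0,0,0]
  ]
}}

```text
time: 12.25
tool_pos: [0.5422, -0.1445, 0.036]
ee_rot: [-3.132, -0.797, 1.711]
wrist_force: [-4.5, -2.7, 17.0]
width: 0.0156
finger_force: 30.0
```

{"fn": "send_rows", "kwargs": {
  "rows": [
    [0,0,4,0,0,0],
    [0,0,0,0,0,0],
    [0,0,0,0,0,0],
    [0,0,0,0,0,0],
    [0,0,0,0,0,0]
  ],
  "grip": 40
}}

```text
time: 12.67
tool_pos: [0.5422, -0.1449, 0.0342]
ee_rot: [-3.127, -0.794, 1.704]
wrist_force: [-0.7, -0.2, -0.3]
width: 0.0401
finger_force: 0.0
```

```bash
python3 st.py p9
python3 - <<'E'
from lev import *
import pickle
o,m,w,ms,s=pickle.load(open("p9.pkl","rb"))
np.set_printoptions(precision=4,suppress=True)
print(o["width"]);g=cv2.cvtColor(w,cv2.COLOR_RGB2GRAY)
for r in (100,120,130,140,150,160,180,200,210): print(r,onz(m,(321,r),.0162),onz(m,(321,r),.027)[1])
E
```

```text
12.6667 [ 0.5422109  -0.14488758  0.03417952] [-3.1274     -0.79428721  1.70422253] [-0.72326561 -0.2018461  -0.31522836] [-0.36442507 -0.02731948 -0.00980703]
80:128/12 83:128/12 86:128/11 89:128/13 92:128/12 95:128/12 98:128/13 101:128/12 104:128/13 107:128/12 110:128/13 113:128/13 116:128/13 119:128/13 122:128/12 125:128/12 128:128/13 131:106/34 134:105/20 137:105/20 140:105/21 143:105/19 146:104/21 149:105/20 152:105/21 155:104/21 158:104/21 161:104/21 164:104/22 167:104/21 170:104/20 173:104/22 176:104/22 179:104/22 182:104/22 185:104/21 188:104/22 191:104/22 194:103/22 197:104/23 200:78/20 203:54/19 206:55/18 209:55/17 212:74/172 215:85/177 218:85/177 221:85/176 224:86/174 227:85/177 230:45/122 233:86/177 236:85/178 239:85/179 
[(90, 299, 338), (98, 301, 348), (106, 304, 348), (114, 301, 332), (122, 316, 341), (130, 318, 347), (138, 310, 349), (146, 309, 332), (154, 309, 332), (162, 309, 332), (170, 309, 333), (178, 309, 333), (186, 308, 333), (194, 308, 333), (202, 311, 333), (210, 310, 334), (218, 309, 332), (226, 310, 332), (234, 309, 334)]
0.04005442699955515
100 [0.5207 0.0006 0.0162] -0.011569192342178042
120 [ 0.524  -0.0222  0.0162] -0.03297571178419484
130 [ 0.5256 -0.0329  0.0162] -0.04297517772212839
140 [ 0.5271 -0.043   0.0162] -0.05254570152853935
150 [ 0.5285 -0.0528  0.0162] -0.06171430383496218
160 [ 0.5298 -0.0622  0.0162] -0.0705057824432897
180 [ 0.5324 -0.0798  0.0162] -0.08704676288743043
200 [ 0.5348 -0.096   0.0162] -0.10233044408746932
210 [ 0.5359 -0.1037  0.0162] -0.10954475992905967
```

{"fn": "send_rows", "kwargs": {
  "rows": [
    [-0.8,4,-2.2,0,0,0],
    [-0.8,4,-2.2,0,0,0],
    [-0.8,4.2,-2.2,0,0,0],
    [0,0,0,0,0,0],
    [0,0,0,0,0,0]
  ]
}}

```text
time: 13.18
tool_pos: [0.5396, -0.1325, 0.0278]
ee_rot: [-3.127, -0.795, 1.704]
wrist_force: [0.2, 0.5, -0.5]
width: 0.04
finger_force: 0.0
```

{"fn": "send_rows", "kwargs": {
  "rows": [
    [0,0,0,0,0,0],
    [0,0,0,0,0,0],
    [0,0,0,0,0,0],
    [0,0,0,0,0,0],
    [0,0,0,0,0,0],
    [0,0,0,0,0,0],
    [0,0,0,0,0,0]
  ],
  "grip": 0
}}

```text
time: 13.77
tool_pos: [0.54, -0.1333, 0.0282]
ee_rot: [-3.129, -0.794, 1.705]
wrist_force: [-0.3, -0.9, 0.6]
width: 0.0156
finger_force: 30.0
```

{"fn": "send_rows", "kwargs": {
  "rows": [
    [0,0,25,0,0,0],
    [0,4,25,0,0,0],
    [4.4,29.6,6.5,-0.0484,-0.0074,0],
    [4.4,29.6,6.5,-0.0484,-0.0074,0],
    [4.4,29.6,6.5,-0.0484,-0.0074,0],
    [4.4,29.6,6.5,-0.0484,-0.0074,0],
    [4.4,29.6,6.5,-0.0484,-0.0074,0],
    [4.4,29.6,6.5,-0.0484,-0.0074,0]
  ]
}}

```text
time: 14.43
tool_pos: [0.566, 0.0497, 0.1174]
ee_rot: [-3.134, -0.498, 1.708]
wrist_force: [1.2, -0.7, -0.7]
width: 0.0157
finger_force: 30.0
```

{"fn": "send_rows", "kwargs": {
  "rows": [
    [0,0,0,0,0,0],
    [0,0,0,0,0,0],
    [0,0,0,0,0,0]
  ]
}}

```text
time: 14.68
tool_pos: [0.5658, 0.0484, 0.1167]
ee_rot: [-3.133, -0.5, 1.708]
wrist_force: [0.1, 0.1, -1.4]
width: 0.0158
finger_force: 30.0
```

```bash
python3 st.py p10
python3 - <<'E'
from lev import *
import pickle
o,m,w,ms,s=pickle.load(open("p10.pkl","rb"))
Rt=Ro.from_euler("xyz",o["ee_rot"]).as_matrix()
for n,q in (("tip",(61.7,0,81.5)),("F",(16.5,0,35.6))):
    X=o["tool_pos"]+Rt@(np.array(q)/1000);print(n,"s",(X-S0)@D*1000,"z",X[2]*1000,"lat",(X-S0)[:2]@[.9885,.151]*1000,"px",proj(m,X))
k=cv2.inRange(cv2.cvtColor(w,cv2.COLOR_RGB2HSV),np.array((100,130,30)),np.array((125,255,255)))
ys,xs=np.nonzero(k);print("blue bottom",ys.max(),"theta",theta(m,ys.max()))
for r in range(ys.max()-3,ys.max()+30,3): print(r,w[r,300:345:11].mean(axis=1).astype(int),end=" ")
h=cv2.cvtColor(w,cv2.COLOR_RGB2HSV);ye=cv2.inRange(h,np.array((20,100,60)),np.array((35,255,255)));ys,xs=np.nonzero(ye[:300,200:450]);print("yellow",xs.min()+200,xs.max()+200,np.median(ys));print("pred",proj(m,S0+[-.0247,-.0038,.058]),proj(m,S0+[.0247,.0038,.058]))
E
```

```text
14.6833 [0.56582117 0.04842    0.11665901] [-3.13298094 -0.50000777  1.70831802] [ 0.05915415  0.0827057  -1.36363112] [-0.31893781 -0.02411152  0.02694012]
80:60/142 83:59/145 86:59/144 89:60/145 92:60/145 95:60/146 98:59/145 101:60/146 104:59/146 107:60/145 110:59/146 113:58/146 116:59/144 119:49/131 122:31/63 125:30/35 128:39/19 131:45/14 134:60/6 137:87/135 140:111/19 143:112/20 146:112/20 149:112/20 152:113/19 155:113/20 158:113/20 161:113/19 164:113/20 167:114/19 170:114/19 173:114/20 176:114/20 179:114/20 182:115/20 185:114/20 188:115/19 191:115/19 194:115/20 197:115/20 200:115/20 203:115/20 206:115/20 209:116/21 212:65/10 215:64/7 218:64/8 221:64/4 224:65/87 227:96/163 230:97/164 233:97/164 236:98/164 239:97/165 
[(90, 313, 333), (98, 318, 330), (106, 299, 349), (114, 318, 345), (122, 304, 330), (130, 295, 327), (138, 295, 333), (146, 309, 333), (154, 309, 333), (162, 308, 334), (170, 308, 337), (178, 308, 338), (186, 307, 337), (194, 307, 338), (202, 307, 339), (210, 307, 339), (218, 310, 331), (226, 310, 339), (234, 309, 333)]
tip s -9.927635232355502 z 74.71996434449716 lat -0.15423477332838337 px (np.float64(321.20488246119555), np.float64(137.34827843497584))
F s -71.5967297137631 z 93.3289969029965 lat -0.6262579259641663 px (np.float64(321.1721195568571), np.float64(213.16932927577875))
blue bottom 120 theta 0.115
117 [65 63 63 64 63] 120 [47 43 45 42 45] 123 [31 32 29 33 29] 126 [28 31 30 32 33] 129 [44 43 44 46 42] 132 [57 69 44 62 73] 135 [43 43 44 43 43] 138 [60 57 59 58 56] 141 [ 41 109 112  65  40] 144 [ 42 109 111  76  40] 147 [ 44 109 111  81  43] yellow 295 355 137.0
pred (np.float64(290.5877634581869), np.float64(135.42270484087902)) (np.float64(352.2780711334917), np.float64(134.64106004179482))
```

The geometry agrees now: the tip is predicted at row 137 and seen at 138, and the slot matches to 3 px. I'll insert along the blade.

{"fn": "send_rows", "kwargs": {
  "rows": [
    [-1.6,10.5,-3.3,0,0,0],
    [-1.6,10.5,-3.3,0,0,0],
    [-1.6,10.5,-3.3,0,0,0],
    [-1.6,10.5,-3.3,0,0,0],
    [-1.6,10.5,-3.3,0,0,0],
    [-1.6,10.5,-3.3,0,0,0],
    [0,0,0,0,0,0],
    [0,0,0,0,0,0]
  ]
}}

```text
time: 15.45
tool_pos: [0.5562, 0.1124, 0.097]
ee_rot: [-3.133, -0.5, 1.709]
wrist_force: [0.1, -1.0, -0.4]
width: 0.016
finger_force: 30.0
```

```bash
cat > plan3.py <<'E'
import numpy as np
# fork: blade flush under lid with extra pitch e; lid edge at distance g ahead of F
FX,FZ=16.5,35.6
def pose(th,e,d=.794,g=9):
    pl=-(th+e); p=pl+d
    ed=np.array([134-134*np.cos(th),66+134*np.sin(th)])
    n=np.array([-np.sin(pl),np.cos(pl)]) # blade up normal
    F=ed-1.5*n-g*np.array([np.cos(pl),np.sin(pl)])
    return np.array([F[0]-FX*np.cos(p)-FZ*np.sin(p),F[1]-FX*np.sin(p)+FZ*np.cos(p),p])
a=None
for th,e in ((.12,.18),(.3,.15),(.5,.12),(.7,.1),(.9,.1),(1.1,.1),(1.3,.1),(1.5,.1),(1.65,.1)):
    b=pose(th,e)
    if a is not None:
        d=b-a;n=max(1,int(np.ceil(max(abs(d[2])/.1,np.hypot(*d[:2])/14))));print(th,b.round(3),"n",n,"x %.2f y %.2f z %.2f w %.4f %.4f"%tuple(np.array([-.151*d[0],.9885*d[0],d[1],.9885*d[2],.151*d[2]])/n))
    else: print(th,b.round(3))
    a=b
E
python3 plan3.py
python3 - <<'E'
from lid import *
o=sensors.get_obs();d=o["tool_pos"]-S0;print(d@D*1000,o["tool_pos"][2]*1000,o["ee_rot"],o["wrist_force"],o["wrist_torque"])
E
```

```text
0.12 [-39.485 106.788   0.494]
0.3 [-30.311 136.113   0.344] n 3 x -0.46 y 3.02 z 9.77 w -0.0494 -0.0075
0.5 [-14.207 166.457   0.174] n 3 x -0.81 y 5.31 z 10.11 w -0.0560 -0.0086
0.7 [ 7.87900e+00  1.93435e+02 -6.00000e-03] n 3 x -1.11 y 7.28 z 8.99 w -0.0593 -0.0091
0.9 [ 3.57100e+01  2.15951e+02 -2.06000e-01] n 3 x -1.40 y 9.17 z 7.51 w -0.0659 -0.0101
1.1 [ 67.46  232.489  -0.406] n 3 x -1.60 y 10.46 z 5.51 w -0.0659 -0.0101
1.3 [101.863 242.39   -0.606] n 3 x -1.73 y 11.34 z 3.30 w -0.0659 -0.0101
1.5 [137.546 245.259  -0.806] n 3 x -1.80 y 11.76 z 0.96 w -0.0659 -0.0101
1.65 [164.295 242.716  -0.956] n 2 x -2.02 y 13.22 z -1.27 w -0.0741 -0.0113
-38.43625931880157 97.01431416450636 [-3.13341627 -0.50031515  1.70934677] [ 0.12481118 -0.95485923 -0.40125054] [-0.32918093 -0.01027469  0.00206697]
```

{"fn": "send_rows", "kwargs": {
  "rows": [
    [0,-0.5,5,0,0,0],
    [0,-0.5,5,0,0,0],
    [-0.3,1.7,5,-0.025,-0.004,0],
    [-0.3,1.6,5,-0.025,-0.004,0],
    [-0.2,1.5,5,-0.025,-0.004,0],
    [-0.2,1.5,5,-0.025,-0.004,0],
    [-0.2,1.5,5,-0.025,-0.004,0],
    [-0.2,1.5,5,-0.025,-0.004,0]
  ]
}}

```text
time: 16.12
tool_pos: [0.5554, 0.1201, 0.1383]
ee_rot: [-3.139, -0.346, 1.71]
wrist_force: [0.4, -2.0, -3.1]
width: 0.0155
finger_force: 30.0
```

{"fn": "send_rows", "kwargs": {
  "rows": [
    [0,0,0,0,0,0],
    [0,0,0,0,0,0]
  ]
}}

```text
time: 16.28
tool_pos: [0.5555, 0.1213, 0.1387]
ee_rot: [-3.14, -0.35, 1.712]
wrist_force: [0.3, -0.0, -0.3]
width: 0.016
finger_force: 30.0
```

```bash
cat > chk.py <<'E'
from lid import *
o=sensors.get_obs();m=optics.camera_model("wrist");w=optics.snapshot("wrist")
X=o["tool_pos"]-S0;print(o["time"],"s %.1f z %.1f"%(X@D*1000,o["tool_pos"][2]*1000),o["ee_rot"],o["wrist_force"].round(1),o["wrist_torque"].round(2),o["joint_positions"].round(2))
g=cv2.cvtColor(w,cv2.COLOR_RGB2GRAY);h=cv2.cvtColor(w,cv2.COLOR_RGB2HSV)
k=cv2.inRange(h,np.array((100,110,20)),np.array((125,255,255)))
kk=cv2.morphologyEx(k[:,150:490],cv2.MORPH_OPEN,np.ones((5,5)));ys,xs=np.nonzero(kk)
if len(ys): print("blue rows",ys.min(),ys.max(),"width at bottom",np.ptp(np.nonzero(k[ys.max()-4])[0]),"theta",theta(m,ys.max()))
om=leverpitch(o,w);print("orange",om)
print("".join("%d:%d/%d "%(r,g[r,318:326].mean(),h[r,318:326,1].mean()) for r in range(60,240,6)))
E
python3 chk.py
```

```text
16.2833 s -29.6 z 138.7 [-3.13987097 -0.34994584  1.71180394] [ 0.3 -0.  -0.3] [-0.2  -0.02 -0.03] [-0.08  0.18  1.49  0.34  1.55 -0.24]
blue rows 46 196 width at bottom 273 theta 0.37
orange (np.int64(225), [(229, 23), (239, 26), (249, 25), (259, 25), (269, 27), (279, 27)])
60:72/125 66:72/125 72:71/128 78:71/129 84:139/14 90:159/27 96:159/28 102:156/28 108:158/27 114:159/28 120:157/28 126:159/27 132:157/28 138:157/27 144:68/139 150:68/140 156:68/141 162:68/140 168:67/142 174:67/143 180:68/142 186:67/141 192:68/140 198:119/17 204:125/19 210:121/19 216:67/4 222:67/4 228:106/174 234:107/175
```

{"fn": "send_rows", "kwargs": {
  "rows": [
    [-0.8,5,9.5,-0.056,-0.0086,0],
    [-0.8,5.3,9.5,-0.056,-0.0086,0],
    [-0.8,5.3,9.5,-0.056,-0.0086,0],
    [-1.1,7.3,9,-0.06,-0.009,0],
    [-1.1,7.3,9,-0.06,-0.009,0],
    [-1.1,7.3,9,-0.06,-0.009,0],
    [0,0,0,0,0,0]
  ]
}}

```text
time: 16.92
tool_pos: [0.5494, 0.1602, 0.1943]
ee_rot: [3.14, 0.003, 1.714]
wrist_force: [0.2, -0.6, -0.2]
width: 0.0157
finger_force: 30.0
```

```bash
python3 chk.py
```

```text
16.9167 s 9.9 z 194.3 [3.13978549e+00 2.57223451e-03 1.71428174e+00] [ 0.2 -0.6 -0.2] [-0.05  0.1   0.01] [ 0.19  0.15  1.38 -0.    1.62  0.04]
blue rows 53 198 width at bottom 249 theta 0.76
orange (np.int64(229), [(233, 1), (243, 7), (253, 10), (263, 23), (273, 24), (283, 25)])
60:71/118 66:70/120 72:69/123 78:68/124 84:67/129 90:148/34 96:156/34 102:152/34 108:117/31 114:102/30 120:104/31 126:103/31 132:102/31 138:99/30 144:48/125 150:47/128 156:46/129 162:47/128 168:47/128 174:47/126 180:48/122 186:45/114 192:44/105 198:43/90 204:72/14 210:72/15 216:47/6 222:48/3 228:68/146 234:69/146
```

{"fn": "send_rows", "kwargs": {
  "rows": [
    [-1.4,9,7.2,-0.066,-0.01,0],
    [-1.4,9,7.2,-0.066,-0.01,0],
    [-1.4,9,7.2,-0.066,-0.01,0],
    [-1.6,10,5.5,-0.066,-0.01,0],
    [-1.6,10.4,5.5,-0.066,-0.01,0],
    [-1.6,10.4,5.5,-0.066,-0.01,0],
    [0,0,0,0,0,0]
  ]
}}

```text
time: 17.55
tool_pos: [0.54, 0.2172, 0.2289]
ee_rot: [3.141, 0.403, 1.714]
wrist_force: [-0.2, -0.4, -1.5]
width: 0.0156
finger_force: 30.0
```

```bash
python3 chk.py
```

```text
17.55 s 67.6 z 228.9 [3.14120667 0.40324649 1.71423283] [-0.2 -0.4 -1.5] [0.17 0.1  0.01] [ 0.49  0.26  1.23 -0.39  1.78  0.29]
blue rows 53 203 width at bottom 234 theta 0.215
orange (np.int64(226), [(230, 18), (240, 21), (250, 23), (260, 25), (270, 27), (280, 27)])
60:48/114 66:45/111 72:44/114 78:45/113 84:44/119 90:93/31 96:107/32 102:103/32 108:103/32 114:101/30 120:99/32 126:96/31 132:96/31 138:95/31 144:94/30 150:46/116 156:45/120 162:46/118 168:48/110 174:48/110 180:50/104 186:50/100 192:52/97 198:54/98 204:78/12 210:82/15 216:56/5 222:55/6 228:87/153 234:91/158
```

{"fn": "send_rows", "kwargs": {
  "rows": [
    [-1.7,11,3.5,-0.066,-0.01,0],
    [-1.7,11.3,3.5,-0.066,-0.01,0],
    [-1.7,11.3,3.3,-0.066,-0.01,0],
    [-1.8,11.7,1.5,-0.066,-0.01,0],
    [-1.8,11.7,1,-0.066,-0.01,0],
    [-1.8,11.7,1,-0.066,-0.01,0],
    [0,0,0,0,0,0]
  ]
}}

```text
time: 18.18
tool_pos: [0.5297, 0.2845, 0.2405]
ee_rot: [3.141, 0.806, 1.715]
wrist_force: [-0.6, -1.2, -1.6]
width: 0.0158
finger_force: 30.0
```

```bash
sed -i 's/t=np.arange(0,1.95,.005)/t=np.arange(0.9,1.95,.005)/' lid.py; python3 chk.py
```

```text
18.1833 s 135.6 z 240.5 [3.14141121 0.80561273 1.71512272] [-0.6 -1.2 -1.6] [0.46 0.16 0.  ] [ 0.73  0.49  1.05 -0.73  2.01  0.4 ]
blue rows 52 206 width at bottom 198 theta 1.5250000000000006
orange (np.int64(225), [(229, 23), (239, 23), (249, 24), (259, 25), (269, 27), (279, 27)])
60:52/126 66:52/127 72:51/129 78:52/128 84:53/129 90:87/22 96:117/31 102:115/31 108:114/31 114:114/31 120:114/31 126:114/30 132:115/30 138:113/31 144:113/31 150:53/125 156:54/122 162:54/121 168:55/120 174:55/118 180:56/116 186:57/113 192:59/108 198:59/105 204:60/102 210:97/19 216:61/13 222:61/15 228:90/157 234:90/157
```

{"fn": "send_rows", "kwargs": {
  "rows": [
    [-1.9,12.5,-0.5,-0.06,-0.009,0],
    [-2,13,-1.2,-0.06,-0.009,0],
    [-2,13,-2,-0.06,-0.009,0],
    [0,0,0,0,0,0],
    [0,0,0,0,0,0]
  ]
}}

```text
time: 18.65
tool_pos: [0.5247, 0.3212, 0.2396]
ee_rot: [3.131, 0.984, 1.705]
wrist_force: [0.5, 0.1, -0.8]
width: 0.0161
finger_force: 30.0
```

```bash
python3 chk.py
```

```text
18.65 s 172.7 z 239.6 [3.13095821 0.98402743 1.7054175 ] [ 0.5  0.1 -0.8] [ 0.48  0.15 -0.  ] [ 0.81  0.62  0.95 -0.87  2.11  0.41]
blue rows 56 203 width at bottom 278 theta 1.7350000000000008
orange (np.int64(224), [(228, 24), (238, 25), (248, 23), (258, 27), (268, 27), (278, 28)])
60:52/129 66:51/130 72:52/130 78:52/130 84:52/130 90:52/129 96:117/31 102:117/31 108:116/31 114:118/30 120:117/31 126:117/31 132:118/32 138:117/30 144:117/31 150:54/125 156:55/125 162:55/123 168:55/125 174:56/120 180:57/117 186:57/118 192:57/114 198:58/111 204:91/14 210:98/20 216:59/10 222:59/10 228:90/168 234:90/168
```

The lid stands at about 1.73 rad. I'll retreat from it, turn the lever level again and go to the mat.

{"fn": "send_rows", "kwargs": {
  "rows": [
    [1.5,-10,2,0,0,0],
    [3,-20,4,0.03,0.005,0],
    [1,-32,0,0.119,0.018,0],
    [1,-32,0,0.119,0.018,0],
    [1,-32,0,0.119,0.018,0],
    [1,-32,0,0.119,0.018,0],
    [1,-32,0,0.119,0.018,0],
    [1,-32,0,0.119,0.018,0]
  ]
}}

```text
time: 19.37
tool_pos: [0.5341, 0.098, 0.2508]
ee_rot: [3.13, 0.227, 1.707]
wrist_force: [1.1, -0.6, -1.4]
width: 0.0157
finger_force: 30.0
```

{"fn": "send_rows", "kwargs": {
  "rows": [
    [0.5,-29,-22,0.119,0.018,0],
    [0.5,-29,-22,0.119,0.018,0],
    [0.5,-29,-22,0.119,0.018,0],
    [0.5,-29,-22,0.119,0.018,0],
    [0.5,-29,-22,0.119,0.018,0],
    [0.5,-29,-22,0.119,0.018,0],
    [0.5,-29,-22,0.119,0.018,0],
    [0.5,-29,-22,0.119,0.018,0]
  ]
}}

```text
time: 20.03
tool_pos: [0.5386, -0.1359, 0.0736]
ee_rot: [3.141, -0.729, 1.709]
wrist_force: [0.7, 0.0, -0.5]
width: 0.016
finger_force: 30.0
```

{"fn": "send_rows", "kwargs": {
  "rows": [
    [0,0,0,0,0,0],
    [0,0,0,0,0,0],
    [0,0,0,0,0,0]
  ]
}}

```text
time: 20.28
tool_pos: [0.5385, -0.133, 0.0719]
ee_rot: [-3.134, -0.728, 1.705]
wrist_force: [0.9, 0.3, -0.1]
width: 0.0158
finger_force: 30.0
```

```bash
python3 st.py p11
python3 - <<'E'
from lev import *
import pickle
o,m,w,ms,s=pickle.load(open("p11.pkl","rb"));Rt=Ro.from_euler("xyz",o["ee_rot"]).as_matrix()
for q in ((61.7,0,81.5),(16.5,0,35.6)): X=o["tool_pos"]+Rt@(np.array(q)/1000);print(X,proj(m,X))
# lid: blue in top/side
t=optics.snapshot("top");mt=optics.camera_model("top");k=cv2.inRange(cv2.cvtColor(t,cv2.COLOR_RGB2HSV),np.array((100,110,20)),np.array((125,255,255)))[150:240,130:230]
ys,xs=np.nonzero(k);print("blue top",len(ys),xs.min()+130,xs.max()+130,ys.min()+150,ys.max()+150)
for th in (1.4,1.6,1.75,1.9): print(th,np.round(proj(mt,S0+D*(.134-.134*np.cos(th))+[0,0,.066+.134*np.sin(th)]),1),end=" ")
print("hinge",proj(mt,S0+D*.134+[0,0,.066]))
E
```

```text
20.2833 [ 0.53850738 -0.13296656  0.07188908] [-3.13412385 -0.72811776  1.70540601] [ 0.85950542  0.29418797 -0.14196744] [-0.44529941 -0.00145202 -0.04482915]
80:122/11 83:121/11 86:122/11 89:122/11 92:123/12 95:123/11 98:123/10 101:122/12 104:123/12 107:122/12 110:122/12 113:123/12 116:122/10 119:123/12 122:123/12 125:122/11 128:123/12 131:123/12 134:122/12 137:122/12 140:100/20 143:100/18 146:100/19 149:100/19 152:100/19 155:100/20 158:100/20 161:100/20 164:100/20 167:100/20 170:100/20 173:100/21 176:99/21 179:99/21 182:99/20 185:99/22 188:100/21 191:99/21 194:99/22 197:99/22 200:99/20 203:99/22 206:99/23 209:99/22 212:55/17 215:52/13 218:52/14 221:53/15 224:59/112 227:81/173 230:81/174 233:81/174 236:81/175 239:81/177 
[(90, 308, 335), (98, 317, 346), (106, 298, 331), (114, 306, 339), (122, 295, 341), (130, 302, 326), (138, 309, 333), (146, 308, 333), (154, 308, 334), (162, 309, 348), (170, 309, 349), (178, 308, 333), (186, 308, 334), (194, 308, 334), (202, 308, 334), (210, 308, 334), (218, 310, 334), (226, 312, 337), (234, 306, 336)]
[ 0.5244451  -0.0336669   0.05211611] (np.float64(321.25321977417696), np.float64(137.189146139454))
[ 0.53341176 -0.09732197  0.05629716] (np.float64(321.21301771468706), np.float64(212.85795076717943))
blue top 1381 132 162 158 224
1.4 [154.4 189.7] 1.6 [143.8 191.3] 1.75 [136.3 192.6] 1.9 [129.5 194. ] hinge (np.float64(162.64007825851223), np.float64(195.25575472166707))
```

{"fn": "send_rows", "kwargs": {
  "rows": [
    [0.5,0,-15,0.033,0.005,0],
    [0.5,0,-15,0.033,0.005,0],
    [0,0,-9,0,0,0],
    [0,0,-3.5,0,0,0],
    [0,0,0,0,0,0],
    [0,0,0,0,0,0]
  ]
}}

```text
time: 20.93
tool_pos: [0.5403, -0.1312, 0.0305]
ee_rot: [-3.135, -0.793, 1.71]
wrist_force: [0.1, -0.0, -1.3]
width: 0.0157
finger_force: 30.0
```

{"fn": "send_rows", "kwargs": {
  "rows": [
    [0,0,0,0,0,0],
    [0,0,0,0,0,0],
    [0,0,0,0,0,0],
    [0,0,0,0,0,0],
    [0,0,0,0,0,0]
  ],
  "grip": 45
}}

```text
time: 21.35
tool_pos: [0.5398, -0.1318, 0.0288]
ee_rot: [-3.131, -0.795, 1.707]
wrist_force: [0.3, 0.6, 0.0]
width: 0.0438
finger_force: 0.0
```

{"fn": "send_rows", "kwargs": {
  "rows": [
    [3,-20,20,0,0,0],
    [3,-20,20,0,0,0],
    [1,-10,25,-0.1,-0.015,0],
    [0,25,20,-0.1,-0.015,0],
    [0,36,12,-0.1,-0.015,0],
    [0,36,12,-0.1,-0.015,0],
    [0,36,12,-0.1,-0.015,0],
    [0,36,12,-0.1,-0.015,0]
  ]
}}

```text
time: 22.02
tool_pos: [0.5466, -0.0118, 0.1633]
ee_rot: [3.141, -0.184, 1.709]
wrist_force: [0.7, -0.9, -0.8]
width: 0.0449
finger_force: 0.0
```

{"fn": "send_rows", "kwargs": {
  "rows": [
    [0,38,10,-0.1,-0.015,0],
    [0,38,10,-0.09,-0.014,0],
    [0,38,10,0,0,0],
    [0,38,10,0,0,0],
    [0,0,0,0,0,0],
    [0,0,0,0,0,0],
    [0,0,0,0,0,0]
  ]
}}

```text
time: 22.6
tool_pos: [0.5464, 0.1388, 0.201]
ee_rot: [-3.14, 0.004, 1.711]
wrist_force: [0.5, -0.5, 0.6]
width: 0.0448
finger_force: 0.0
```

```bash
cat > tub.py <<'E'
from lev import *
import pickle,sys
np.set_printoptions(precision=4,suppress=True)
o=sensors.get_obs();m=optics.camera_model("wrist");w=optics.snapshot("wrist");pickle.dump((o,m,w),open(sys.argv[1]+".pkl","wb"))
print(o["time"],o["tool_pos"],o["ee_rot"],abs(o["qvel"]).max())
h=cv2.cvtColor(w,cv2.COLOR_RGB2HSV)
for n,lo,hi in (("purple",(128,60,30),(165,255,255)),("orange",(6,150,60),(18,255,255))):
    for c in seg(w,lo,hi)[:4]:
        if cv2.contourArea(c)>40: r=cv2.minAreaRect(c);print(n,cv2.contourArea(c),np.array(r[0]),np.array(r[1]),r[2],onz(m,r[0],.045))
for y in (38,-38):
    for x in (-42,0,42): print(y,x,np.round(proj(m,S0+D*(.067+x/1000)+np.array([-.9885,-.151,0])*y/1000+[0,0,.042])),end=" ")
save(w,sys.argv[1]+".png")
ms=optics.camera_model("top");s=optics.snapshot("top")
for c in seg(s,(8,150,100),(20,255,255))[:2]:
    r=cv2.minAreaRect(c);print("lever top view",cv2.contourArea(c),onz(ms,r[0],.02))
E
python3 tub.py t1
```

```text
22.6 [0.5464 0.1388 0.201 ] [-3.1399  0.0039  1.7105] 0.03598957039988443
purple 300.5 [291.5  89. ] [20. 17.] 90.0 [0.5043 0.2359 0.045 ]
orange 301.5 [370.5  57.5] [21. 17.] 90.0 [0.5732 0.2733 0.045 ]
orange 207.0 [288.2631 373.7618] [24.9189 12.7341] 87.1375961303711 [ 0.5382 -0.0935  0.045 ]
38 -42 [290. 159.] 38 0 [288. 116.] 38 42 [286.  70.] -38 -42 [365. 158.] -38 0 [366. 115.] -38 42 [367.  69.] lever top view 135.5 [ 0.5437 -0.1558  0.02  ]
lever top view 0.0 [ 0.4128 -0.8191  0.02  ]
```

{"fn": "send_rows", "kwargs": {
  "rows": [
    [-40,0,0,0,0,0],
    [-40,0,0,0,0,0],
    [-40,0,0,0,0,0],
    [0,0,0,0,0,0],
    [0,0,0,0,0,0],
    [0,0,0,0,0,0]
  ]
}}

```text
time: 23.2
tool_pos: [0.4273, 0.1382, 0.2017]
ee_rot: [3.141, 0.003, 1.708]
wrist_force: [0.6, 0.2, 0.4]
width: 0.0448
finger_force: 0.0
```

```bash
python3 tub.py t2
python3 - <<'E'
from h import *
import pickle
a=pickle.load(open("t1.pkl","rb"))[2];b=pickle.load(open("t2.pkl","rb"))[2]
u=cv2.resize(a[20:190,230:430],(400,340),interpolation=cv2.INTER_CUBIC)
v=cv2.resize(b[20:190,330:530],(400,340),interpolation=cv2.INTER_CUBIC)
save(np.hstack([u,v]),"m6.png")
E
```

```text
23.2 [0.4273 0.1382 0.2017] [3.141  0.0034 1.7081] 0.03570604021353882
purple 293.0 [413.  106.5] [19. 18.] 90.0 [0.5032 0.2359 0.045 ]
orange 318.5 [494.  75.] [20. 18.] 90.0 [0.5723 0.274  0.045 ]
orange 118.5 [376. 378.] [12. 16.] 0.0 [ 0.5276 -0.086   0.045 ]
38 -42 [404. 174.] 38 0 [407. 133.] 38 42 [410.  88.] -38 -42 [478. 173.] -38 0 [483. 132.] -38 42 [489.  86.] lever top view 135.5 [ 0.5437 -0.1558  0.02  ]
lever top view 16.0 [0.5752 0.286  0.02  ]
```

View pics/m6.png

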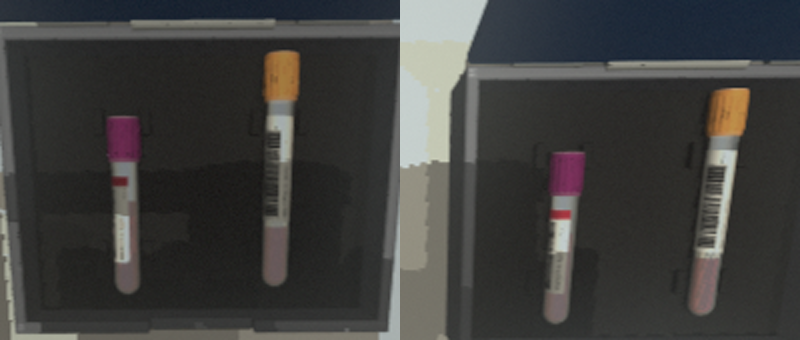

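The view shows the purple-capped tube on the left, with its cap end at (291.5,78) and foot at (293.5,166.5) in t1, and (414,96) and (408,181.5) in t2. The orange-capped one on the right stays. I'll triangulate the purple tube.

Run:
```python
from lid import *
import pickle
np.set_printoptions(precision=4,suppress=True)
o1,m1,_=pickle.load(open("t1.pkl","rb"));o2,m2,_=pickle.load(open("t2.pkl","rb"))
c=tri((m1,(291.5,78)),(m2,(414,96)));f=tri((m1,(293.5,166.5)),(m2,(408,181.5)));k=tri((m1,(291.5,89)),(m2,(413,106.5)));print(c,f,k,np.linalg.norm(c[0]-f[0]))
z=.043
C=(onz(m1,(291.5,78),z)+onz(m2,(414,96),z))/2;F=(onz(m1,(293.5,166.5),z)+onz(m2,(408,181.5),z))/2
M=(C+F)/2;d=C-F;print("at z",C,F,"len",np.linalg.norm(d),"mid",M,"dir deg",np.degrees(np.arctan2(d[1],d[0])))
X=M-S0;print("case x",X@D*1000-67,"case y",X@[-.9885,-.151,0]*1000)
```

```text
(array([0.5029, 0.2458, 0.0421]), [np.float64(9.235167129870163e-05), np.float64(9.235167129875347e-05)]) (array([0.5146, 0.1629, 0.0433]), [np.float64(0.00011173586263697768), np.float64(0.00011173586263704913)]) (array([0.504 , 0.2361, 0.0422]), [np.float64(1.8298272325983487e-05), np.float64(1.8298272326082054e-05)]) 0.08375345783567854
at z [0.5028 0.2457 0.043 ] [0.5146 0.1628 0.043 ] len 0.08372711356812404 mid [0.5087 0.2042 0.043 ] dir deg 98.1327614730475
case x -7.4908094883885425 case y 33.69844987327213
```

{"fn": "send_rows", "kwargs": {
  "rows": [
    [20.5,15.5,-15,0.05,0.0075,0],
    [20.5,15.5,-15,0.05,0.0075,0],
    [20.5,15.5,-15,0.05,0.0075,0],
    [20.5,15.5,-15,0.05,0.0075,0],
    [0,0,-20,0,0,0],
    [0,0,-20,0,0,0],
    [0,0,-10,0,0,0],
    [0,0,0,0,0,0]
  ],
  "grip": 32
}}

```text
time: 23.97
tool_pos: [0.5077, 0.2006, 0.0879]
ee_rot: [-3.132, -0.199, 1.708]
wrist_force: [-0.6, 0.4, -0.5]
width: 0.0321
finger_force: 0.0
```

{"fn": "send_rows", "kwargs": {
  "rows": [
    [0,0,0,0,0,0],
    [0,0,0,0,0,0]
  ]
}}

```text
time: 24.13
tool_pos: [0.5098, 0.2014, 0.0929]
ee_rot: [-3.141, -0.199, 1.71]
wrist_force: [0.7, 0.4, -0.3]
width: 0.0316
finger_force: 0.0
```

Run:
```python
from lid import *
np.set_printoptions(precision=4,suppress=True)
o=sensors.get_obs();m=optics.camera_model("wrist");w=optics.snapshot("wrist");print(o["tool_pos"],o["ee_rot"],o["width"])
for c in seg(w,(128,60,30),(165,255,255))[:2]:
    r=cv2.minAreaRect(c);print(cv2.contourArea(c),np.array(r[0]),onz(m,r[0],.043))
Rt=Ro.from_euler("xyz",o["ee_rot"]).as_matrix();print("grip axis at tube height",o["tool_pos"]+Rt[:,2]*(.0425-o["tool_pos"][2])/Rt[2,2])
```

```text
[0.5098 0.2014 0.0929] [-3.1414 -0.1992  1.7104] 0.03160359346197381
552.0 [319.5 194.5] [0.5039 0.2357 0.043 ]
grip axis at tube height [0.5084 0.2115 0.0425]
```

{"fn": "send_rows", "kwargs": {
  "rows": [
    [0,0,-12,0,0,0],
    [0,0,-12,0,0,0],
    [0,0,-6,0,0,0],
    [0,0,0,0,0,0],
    [0,0,0,0,0,0],
    [0,0,0,0,0,0]
  ]
}}

```text
time: 24.68
tool_pos: [0.5083, 0.2013, 0.0609]
ee_rot: [-3.138, -0.199, 1.71]
wrist_force: [-0.3, -0.2, -0.0]
width: 0.0321
finger_force: 0.0
```

{"fn": "send_rows", "kwargs": {
  "rows": [
    [0,0,0,0,0,0],
    [0,0,0,0,0,0],
    [0,0,0,0,0,0],
    [0,0,0,0,0,0],
    [0,0,0,0,0,0],
    [0,0,0,0,0,0],
    [0,0,0,0,0,0]
  ],
  "grip": 0
}}

```text
time: 25.27
tool_pos: [0.5087, 0.2013, 0.0615]
ee_rot: [-3.139, -0.199, 1.71]
wrist_force: [0.9, -0.5, -0.5]
width: 0.0119
finger_force: 30.0
```

{"fn": "send_rows", "kwargs": {
  "rows": [
    [0,0,10,0,0,0],
    [0,0,25,0,0,0],
    [0,0,30,0,0,0],
    [0,0,35,0,0,0],
    [0,0,0,0,0,0]
  ]
}}

```text
time: 25.68
tool_pos: [0.5126, 0.2023, 0.1708]
ee_rot: [3.129, -0.2, 1.713]
wrist_force: [1.4, 0.3, 1.6]
width: 0.012
finger_force: 30.0
```

{"fn": "send_rows", "kwargs": {
  "rows": [
    [0,-39,0,0,0,-0.1],
    [0,-39,0,0,0,-0.1],
    [0,-39,0,0,0,-0.1],
    [0,-39,0,0,0,-0.1],
    [0,-39,0,0,0,-0.1],
    [0,-39,0,0,0,-0.1],
    [0,-39,0,0,0,-0.1],
    [0,-39,0,0,0,-0.1]
  ]
}}

```text
time: 26.35
tool_pos: [0.5084, -0.1126, 0.1622]
ee_rot: [-3.14, -0.199, 0.905]
wrist_force: [1.2, -0.2, 0.3]
width: 0.0119
finger_force: 30.0
```

{"fn": "send_rows", "kwargs": {
  "rows": [
    [0,-39,0,0,0,-0.1],
    [0,-39,0,0,0,-0.1],
    [0,-39,0,0,0,-0.1],
    [0,-39,0,0,0,-0.1],
    [0,-39,0,0,0,-0.1],
    [0,-39,0,0,0,-0.1],
    [0,-39,0,0,0,-0.1],
    [0,-39,0,0,0,-0.1]
  ]
}}

```text
time: 27.02
tool_pos: [0.5083, -0.4247, 0.162]
ee_rot: [-3.139, -0.199, 0.105]
wrist_force: [0.5, -0.5, 0.4]
width: 0.012
finger_force: 30.0
```

{"fn": "send_rows", "kwargs": {
  "rows": [
    [0,0,0,0,0,0],
    [0,0,0,0,0,0],
    [0,0,0,0,0,0]
  ]
}}

```text
time: 27.27
tool_pos: [0.5086, -0.4221, 0.1615]
ee_rot: [-3.138, -0.199, 0.111]
wrist_force: [0.5, 1.1, -0.7]
width: 0.0117
finger_force: 30.0
```

Run:
```python
from lid import *
np.set_printoptions(precision=4,suppress=True)
o=sensors.get_obs();m=optics.camera_model("wrist");w=optics.snapshot("wrist");print(o["time"],o["tool_pos"],o["ee_rot"],o["width"],o["finger_force"],o["joint_positions"])
save(w,"t3.png")
for c in seg(w,(128,60,30),(165,255,255))[:1]:
    r=cv2.minAreaRect(c);print("cap",cv2.contourArea(c),np.array(r[0]),np.array(r[1]))
for c in seg(w,(0,150,40),(6,255,255))[:2]:
    r=cv2.minAreaRect(c);print("red",cv2.contourArea(c),cv2.boundingRect(c),[onz(m,p,.022)[:2] for p in cv2.boxPoints(r)])
X=o["tool_pos"];Rt=Ro.from_euler("xyz",o["ee_rot"]).as_matrix();print("mid",X+Rt[:,2]*.02)
```

```text
27.2667 [ 0.5086 -0.4221  0.1615] [-3.138  -0.199   0.1107] 0.011686875168078316 29.999994691461325 [-0.8606  0.2648  1.3152  0.1672  1.453   0.5885]
cap 548.0 [321. 197.] [30. 24.]
red 6085.0 (453, 184, 79, 101) [array([ 0.4686, -0.5602]), array([ 0.5701, -0.5599]), array([ 0.5682, -0.6255]), array([ 0.4666, -0.6272])]
red 6024.5 (275, 147, 108, 134) [array([ 0.4513, -0.3808]), array([ 0.5844, -0.3819]), array([ 0.5845, -0.4755]), array([ 0.4512, -0.4773])]
mid [ 0.5125 -0.4216  0.1419]
```

{"fn": "send_rows", "kwargs": {
  "rows": [
    [1,-2,-32,0,0,0],
    [1,-2,-32,0,0,0],
    [1,-1,-30,0,0,0],
    [1,0,-20,0,0,0],
    [0,0,-10,0,0,0],
    [0,0,0,0,0,0],
    [0,0,0,0,0,0],
    [0,0,0,0,0,0]
  ]
}}

```text
time: 27.98
tool_pos: [0.5139, -0.4282, 0.0401]
ee_rot: [3.141, -0.201, 0.112]
wrist_force: [0.0, -0.5, -0.4]
width: 0.0119
finger_force: 30.0
```

{"fn": "send_rows", "kwargs": {
  "rows": [
    [0,0,-2.5,0,0,0],
    [0,0,0,0,0,0],
    [0,0,0,0,0,0]
  ]
}}

```text
time: 28.23
tool_pos: [0.513, -0.4282, 0.0362]
ee_rot: [-3.141, -0.2, 0.11]
wrist_force: [0.5, -0.5, -0.0]
width: 0.012
finger_force: 30.0
```

{"fn": "send_rows", "kwargs": {
  "rows": [
    [0,0,-2.5,0,0,0],
    [0,0,0,0,0,0],
    [0,0,0,0,0,0]
  ]
}}

```text
time: 28.48
tool_pos: [0.5125, -0.4277, 0.0323]
ee_rot: [-3.139, -0.199, 0.11]
wrist_force: [-0.1, 0.3, -0.5]
width: 0.0116
finger_force: 30.0
```

{"fn": "send_rows", "kwargs": {
  "rows": [
    [0,0,-1.5,0,0,0],
    [0,0,0,0,0,0],
    [0,0,0,0,0,0]
  ]
}}

```text
time: 28.73
tool_pos: [0.5128, -0.4279, 0.0314]
ee_rot: [-3.139, -0.199, 0.11]
wrist_force: [-1.1, 0.3, 2.3]
width: 0.0116
finger_force: 30.0
```

{"fn": "send_rows", "kwargs": {
  "rows": [
    [0,0,0,0,0,0],
    [0,0,0,0,0,0],
    [0,0,0,0,0,0],
    [0,0,0,0,0,0],
    [0,0,0,0,0,0]
  ],
  "grip": 36
}}

```text
time: 29.15
tool_pos: [0.5126, -0.4276, 0.0308]
ee_rot: [-3.139, -0.199, 0.11]
wrist_force: [0.5, 0.4, -0.2]
width: 0.0355
finger_force: 0.0
```

{"fn": "send_rows", "kwargs": {
  "rows": [
    [0,0,8,0,0,0],
    [0,0,15,0,0,0],
    [0,0,30,0,0,0],
    [0,0,35,0,0,0],
    [0,0,35,0,0,0],
    [0,0,0,0,0,0],
    [0,0,0,0,0,0],
    [0,0,0,0,0,0]
  ]
}}

```text
time: 29.82
tool_pos: [0.5125, -0.4276, 0.1542]
ee_rot: [-3.139, -0.199, 0.11]
wrist_force: [-0.4, -0.4, -1.1]
width: 0.036
finger_force: 0.0
```

Run:
```python
from lid import *
np.set_printoptions(precision=4,suppress=True)
o=sensors.get_obs();m=optics.camera_model("wrist");w=optics.snapshot("wrist");print(o["time"],o["tool_pos"],o["width"],o["finger_force"])
for n,lo,hi in (("cap",(128,60,30),(165,255,255)),):
    for c in seg(w,lo,hi)[:2]:
        r=cv2.minAreaRect(c);print(n,cv2.contourArea(c),onz(m,r[0],.012),cv2.minAreaRect(c)[1])
t=optics.snapshot("top");mt=optics.camera_model("top")
for c in seg(t,(8,150,100),(20,255,255))[:1]: r=cv2.minAreaRect(c);print("lever handle",onz(mt,r[0],.02),np.array([onz(mt,p,.02)[:2] for p in cv2.boxPoints(r)]))
for n,lo,hi,box in (("blue",(100,110,20),(125,255,255),(130,150,230,240)),):
    k=cv2.inRange(cv2.cvtColor(t,cv2.COLOR_RGB2HSV),np.array(lo),np.array(hi))[box[1]:box[3],box[0]:box[2]];ys,xs=np.nonzero(k);print("blue cols",xs.min()+130,xs.max()+130)
a=cv2.cvtColor(cv2.imread("pics/top0.png"),cv2.COLOR_BGR2RGB)
for nm,(x,y) in dict(label=(274,156),tape=(322,147),marker=(347,257)).items():
    print(nm,"mean diff",np.abs(a[y-18:y+18,x-18:x+18].astype(int)-t[y-18:y+18,x-18:x+18]).mean())
```

```text
29.8167 [ 0.5125 -0.4276  0.1542] 0.03597321868838482 0.0
cap 121.0 [ 0.5488 -0.4248  0.012 ] (16.0, 13.0)
cap 0.0 [ 0.4458 -0.6009  0.012 ] (0.0, 0.0)
lever handle [ 0.5438 -0.1558  0.02  ] [[ 0.5439 -0.1044]
 [ 0.5585 -0.2052]
 [ 0.5436 -0.2073]
 [ 0.529  -0.1066]]
blue cols 132 162
label mean diff 21.212962962962962
tape mean diff 20.602623456790123
marker mean diff 32.36496913580247
```

Run:
```python
from h import *
a=cv2.cvtColor(cv2.imread("pics/side0.png"),cv2.COLOR_BGR2RGB);t=optics.snapshot("side");m=optics.camera_model("side")
a2=cv2.cvtColor(cv2.imread("pics/top0.png"),cv2.COLOR_BGR2RGB);t2=optics.snapshot("top")
for A,T,d in ((a,t,dict(label=(350,197),tape=(371,214),marker=(272,235))),(a2,t2,dict(label=(274,156),tape=(322,147),marker=(347,257)))):
  for n,(x,y) in d.items():
    p=A[y-14:y+14,x-18:x+18];r=cv2.matchTemplate(T[y-40:y+40,x-45:x+45],p,cv2.TM_CCOEFF_NORMED);_,v,_,l=cv2.minMaxLoc(r);print(n,round(v,2),"shift px",l[0]-27,l[1]-26)
```

```text
label 0.42 shift px -3 5
tape 0.93 shift px 0 0
marker 0.67 shift px 0 0
label 1.0 shift px 0 0
tape 1.0 shift px 0 0
marker 0.82 shift px 0 0
```

All the bystanders are unmoved, the lid is open, the lever is on the mat, and the tube lies in the larger tray. I'll hand it in.

```bash
python3 -c "
from bench import ticket
print(ticket.close_job())"
```

```text
the job is handed in; nothing more can be done
None
```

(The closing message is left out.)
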